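Top up a pack rack and clamp it with its folding crank

ROBOT

A 6-joint arm with a two-finger parallel gripper is mounted at the origin on the work surface. World frame = base frame: x ahead of the robot, y to its left, z up, the work surface at z = 0. Lengths are in m, angles in rad, forces in N, time in s.
With the tool pointing down it reaches from about 0.225 to 0.875 m from the base axis. Payload 3.4 kg.
Tool frame: the origin (TCP) lies midway between the tips of the shut fingers; the grasp point (between the pads) lies 19 mm behind it; z points along the fingers, y is the line along which they close (so a half turn about z gives the same grasp; the last joint's range is limited). The gripper opens to 85 mm and grips with 20 to 120 N. Pads are 22 mm wide; open, the fingers measure 114 mm over their backs; the gripper's body (76 mm by 85 mm) begins 54 mm behind the grasp point. The pads swing forward as they close: fully open they stand 13 mm farther back than shut.
Start: joints at [-1.358, 0.276, 1.505, -0, 1.361, -0.121], TCP at [0.188, -0.543, 0.231] pointing down, gripper open.
Joint ranges: [-2.89, 2.89], [-0.75, 2.08], [0.22, 2.7], [-1.18, 4.32], [0.11, 2.71], [-2.7, 2.7]. Speed limits (rad/s): [2.57, 2.57, 3.14, 3.14, 3.14, 3.14].

INTERFACE

Orientations are given as a unit quaternion [x, y, z, w].
In Python, from plant import manip gives the robot as it stands.
- The arm moves only by the shell command python3 nudge.py [FORCE], which reads ROWS from standard input. ROWS is a JSON list that holds a single list of rows (three levels of brackets), with 1 to 8 rows, each of 5 numbers: dx, dy, dz in units of 5 mm, then a turn about the tool's z in units of 0.1 rad, then the finger opening in m; each row is the pose to reach, as a shift and turn from the pose commanded when the command began, along the tool's axes at that moment; what a row does not reach only later rows make up. A row lasts 1/12 s, in which the tool goes at most 0.0417 m and 0.125 rad, less where a joint would pass 70% of its speed; a pose out of reach is approached as far as the arm can. The fingers move at their own pace and stop on an object; FORCE is the grip in N (left out, the last holds). Time passes only in rows, so rows that do not move let the fingers close. It prints the time, the measured TCP pose, the force, the opening and the grip force at its end. Input that does not fit is refused with a message, and nothing moves.
- manip.read_state(): the state, without advancing time (a new reading comes with each control period).
- manip.grab_frame(name): name is "scene" or "top"; returns the picture (400x640x3 uint8, red, green, blue); there is no depth.
- manip.get_calibration(name): a dict with "fx", "fy", "cx", "cy" (pixels), "rvec" (rotation vector, rad) and "tvec" (3), from world to camera coordinates, as OpenCV has them. Camera axes: x right, y down, z forward; pixel columns grow to the right and rows downward; lengths in m; the calibration is good to about 2 mm. A picture is of the moment at which its call begins. get_calibration takes no time and is no camera call.
- manip.close_job(): hands the job in; it is judged then, once.
The state is a dict: "clock": time; "joint_positions": joint angles; "qvel": joint speeds; "effort": joint torques, N m; "tcp_pos": TCP position; "tool_rot": TCP orientation; "wrist_force": force on the tool from outside, world axes, zero at the start; "torque": the same for the moment, N m; "width": finger opening in m; "grip_force": force on a finger pad.
Only numpy, scipy, OpenCV 4.12 (cv2) and the standard library are available. Lean on these libraries where they do the work, as an engineer would, in place of code of your own. Each camera call takes 0.05 s, during which the arm holds its last target. There are 200 camera calls.

TASK

Top up the half-filled pack rack: stand the jar well clear of the crank's swing and unfold the crank's handle before you turn it, wind the follower back, and load every pack from the white supply tray, each standing upright on the floor of the rack in line with those already there, closing them up where they stand in the way. Then wind the follower in until its sprung plate is pushed about halfway back by the row, and fold the handle down flat again. Do not topple any pack, and leave the other things on the bench where they are.

Things in the scene. Friction and masses are not known exactly. Their poses are not given: they have to be found in the camera images.
- rack: pack rack bolted to the bench, row along own y, 100 mm wide. Origin: bench level, mid-line of row. Row floor 12 mm up. End plate (top 107 mm up) with inner face at own y -150 mm. Guide rods (tops 36 mm up) beside the row leave 62 mm between them, ending at a grey gearbox 70 x 70 mm, 55 mm high, centred at own y +125, which carries the crank; behind it a guard tube 26 mm thick to own y +250
- crank_axis (a point): point on the crank's vertical axis, 70 mm above the bench, at the top of the crank arm; the arm is a flat bar 14 mm wide, reaching 70 mm from the axis, its underside 62 mm above the bench
- crank (a joint): angle of the crank about the vertical, rad, counted over whole turns; at 0 the arm points along the rack's own +x, growing counter-clockwise seen from above. Counter-clockwise winds the follower back, clockwise winds it in, 30 mm per turn. Stops at -0.6 and 15.1; stays where it is left; 2 to 4 N at the handle turn it
- handle (a joint): fold angle of the crank's handle, rad: 0 folded flat on the arm, pointing from the arm's end inward to the axis; 1.57 unfolded, standing upright (stop). Stiff hinge: stays where it is left, about 2 N at its tip move it
- handle_hinge (a point): the handle's hinge, at the arm's end 60 mm from the crank axis, 80 mm above the bench; its axis is level and square to the arm
- handle_tip (a point): centre of the handle's free end, 62 mm from its hinge (upright: 142 mm above the bench). Its black sleeve, 16 mm thick, 9 to 61 mm off the hinge, spins freely about the handle's length; folded it lies on top of the arm, centre line 80 mm above the bench
- follower (a joint): travel of the follower block, m, along the rack's own +y, driven by the crank: 0.030 per crank turn, 0 when crank is 0, at most 0.072 (fully back). The block is 58 mm wide, 32 mm thick, 100 mm high; the sprung plate (58 mm wide, 104 mm high) stands before it, its face 22 mm ahead of the block when not pressed in
- plate (a joint): how far the sprung pressure plate is pushed back into the follower, m: 0 free, 0.012 fully pressed (stop). Spring 5 N at 0, rising to 11 N at 0.012
- plate_face (a point): middle of the pressure plate's face towards the row, 60 mm above the bench. Unpressed at own rack y = -60 mm + follower travel
- tray: white supply tray fixed to the bench, 110 x 210 mm, walls 4 mm thick and 16 mm high; holds the packs to be loaded in a line along its own y; origin at the centre of its underside
- row1: a sealed rigid blister pack standing on its short edge: 56 mm wide (own x), 24 mm thick (own y), 110 mm tall, tinted clear shell with a white back, 90 g; origin at the centre of its underside, z up. Already in the rack's row, standing loose.
- row2: a sealed rigid blister pack standing on its short edge: 56 mm wide (own x), 24 mm thick (own y), 110 mm tall, tinted clear shell with a white back, 90 g; origin at the centre of its underside, z up. Already in the rack's row, standing loose.
- row3: a sealed rigid blister pack standing on its short edge: 56 mm wide (own x), 24 mm thick (own y), 110 mm tall, tinted clear shell with a white back, 90 g; origin at the centre of its underside, z up. Already in the rack's row, standing loose.
- new1: a sealed rigid blister pack standing on its short edge: 56 mm wide (own x), 24 mm thick (own y), 110 mm tall, tinted clear shell with a white back, 90 g; origin at the centre of its underside, z up. To be loaded; starts in the supply tray; may be absent.
- new2: a sealed rigid blister pack standing on its short edge: 56 mm wide (own x), 24 mm thick (own y), 110 mm tall, tinted clear shell with a white back, 90 g; origin at the centre of its underside, z up. To be loaded; starts in the supply tray; may be absent.
- new3: a sealed rigid blister pack standing on its short edge: 56 mm wide (own x), 24 mm thick (own y), 110 mm tall, tinted clear shell with a white back, 90 g; origin at the centre of its underside, z up. To be loaded; starts in the supply tray; may be absent.
- new4: a sealed rigid blister pack standing on its short edge: 56 mm wide (own x), 24 mm thick (own y), 110 mm tall, tinted clear shell with a white back, 90 g; origin at the centre of its underside, z up. To be loaded; starts in the supply tray; may be absent.
- jar: closed clear jar of spare screws with a white cap, 58 mm across, 80 mm high, 300 g with a low centre of mass, left beside the gearbox where the turning crank would hit it; origin at the centre of its underside
- reel: paper reel lying flat, 84 mm across, 24 mm high; not part of the job, leave it
- cup: white cup, 68 mm across, 60 mm high; not part of the job, leave it
- wash: tall wash bottle, 60 mm across, 170 mm high; not part of the job, leave it
- driver: screwdriver lying flat, within 120 mm of its origin; not part of the job, leave it
- blister1: empty tinted blister tray 130 x 90 mm, 30 mm high; not part of the job, leave it
- blister2: empty tinted blister tray 130 x 90 mm, 30 mm high; not part of the job, leave it

How it is judged:
By the outcome, as a careful person would: the job done as asked, in the order asked, and still so for the second after the job is handed in, with the robot touching nothing.
Of new1, new2, new3, new4 only 2 to 3 are there at a start; the rules pass over those that are not, and their reading is None.
At some moment in a run one of jar may be knocked a few centimetres aside while the robot is not near it.
It also fails if it takes over 210 s, if anything falls off the work surface, if the arm or the gripper's body presses on something with over 40 N, if the wrist force passes 120 N, or if a joint passes its speed limit or range.

## Working session

There is one attempt and no reset: what is moved stays moved. The work goes in short steps, Python scripts to look and compute and a shell command to move; the robot and the scene stay as the last step left them, time stands still between calls to the robot, and variables do not carry over. Pictures are saved under pics/ and viewed, at most 14 in all, crops included, and the job is handed in when it is done.

```bash
ls; mkdir -p pics
python3 - <<'E'
from plant import manip
import cv2
for n in("scene","top"):
    c=manip.get_calibration(n);print(n,c)
    cv2.imwrite(f"pics/{n}0.png",cv2.cvtColor(manip.grab_frame(n),cv2.COLOR_RGB2BGR))
print(manip.read_state())
E
```

```text
nudge.py
pics
plant.py
scene {'fx': 388.111686298606, 'fy': 388.111686298606, 'cx': 321.8487514566907, 'cy': 194.46001736402013, 'rvec': array([ 0.90981452,  2.66965061, -0.85070207]), 'tvec': array([ 0.45014097, -0.23318922,  1.2519337 ])}
top {'fx': 389.80396303957855, 'fy': 389.80396303957855, 'cx': 313.5597296328898, 'cy': 204.97586923693842, 'rvec': array([ 2.15539262, -2.16351696,  0.13019419]), 'tvec': array([-0.00423722,  0.55850036,  1.19590777])}
{'clock': 0.1, 'joint_positions': array([-1.35802542e+00,  2.76551003e-01,  1.50601500e+00, -1.57527378e-05,
        1.36071387e+00, -1.20990516e-01]), 'qvel': array([ 0.00093427, -0.00163936, -0.0022009 , -0.00015233,  0.00015147,
        0.00163734]), 'effort': array([ 9.18817786e-04, -4.17700696e+01, -2.46404725e+01, -1.22145611e-04,
        5.81893066e-03,  1.50216692e-05]), 'tcp_pos': array([ 0.18826247, -0.54280038,  0.23051187]), 'tool_rot': array([ 9.86107075e-01,  1.66108772e-01, -4.63935519e-05, -8.42368822e-04]), 'wrist_force': array([-0.24950402, -0.31723938,  0.0337472 ]), 'torque': array([ 0.00581525,  0.00306724, -0.03562409]), 'grip_force': 0.0, 'width': 0.08547737647553336}
```
View pics/top0.png

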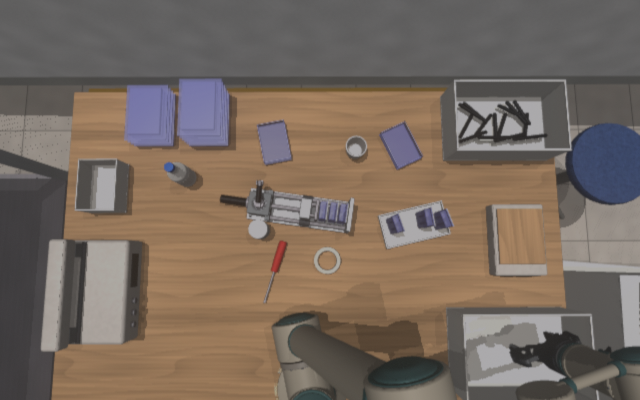

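View pics/scene0.png

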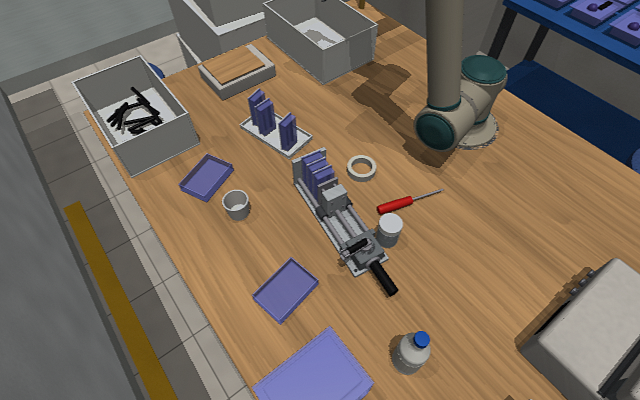

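The top view shows the rack at about (300,208), with the crank arm pointing up from (260,207) and the jar at (258,229). The tray at (415,224) holds 3 packs. Next I'll zoom in.

Create h.py:
```python
from plant import manip
import numpy as np, cv2
from scipy.spatial.transform import Rotation as R
C={n:manip.get_calibration(n) for n in("scene","top")}
def K(c): return np.array([[c["fx"],0,c["cx"]],[0,c["fy"],c["cy"]],[0,0,1.]])
def w(n,u,v,z):
    c=C[n];M=cv2.Rodrigues(np.array(c["rvec"]))[0];o=-M.T@c["tvec"]
    d=M.T@np.linalg.solve(K(c),[u,v,1.]);return (o+d*(z-o[2])/d[2])
def p(n,P):
    c=C[n];return cv2.projectPoints(np.array(P,float).reshape(-1,1,3),c["rvec"],c["tvec"],K(c),None)[0].reshape(-1,2)
def tool(P):
    """shift of tool axes from current tcp to world P"""
    s=manip.read_state();return R.from_quat(s["tool_rot"]).inv().apply(np.array(P)-s["tcp_pos"])
def grab(n): return cv2.cvtColor(manip.grab_frame(n),cv2.COLOR_RGB2BGR)
def crop(im,u0,v0,u1,v1,k,f):
    o=cv2.resize(im[v0:v1,u0:u1],None,fx=k,fy=k,interpolation=cv2.INTER_CUBIC)
    for u in range((u0//10+1)*10,u1,10): cv2.line(o,((u-u0)*k,0),((u-u0)*k,6 if u%50 else 14),(0,0,255),1)
    for v in range((v0//10+1)*10,v1,10): cv2.line(o,(0,(v-v0)*k),(6 if v%50 else 14,(v-v0)*k),(0,0,255),1)
    cv2.imwrite(f,o)
```

Run:
```python
from h import *
a=cv2.imread("pics/top0.png");b=cv2.imread("pics/scene0.png")
o1=a[175:255,215:375]; 
crop(a,215,175,365,255,5,"pics/c1.png");crop(a,370,190,460,260,6,"pics/c2.png");crop(b,235,80,405,300,2,"pics/x.png")
crop(b,280,140,410,300,3,"pics/c3.png")
```

```text
(no output)
```

View pics/c1.png

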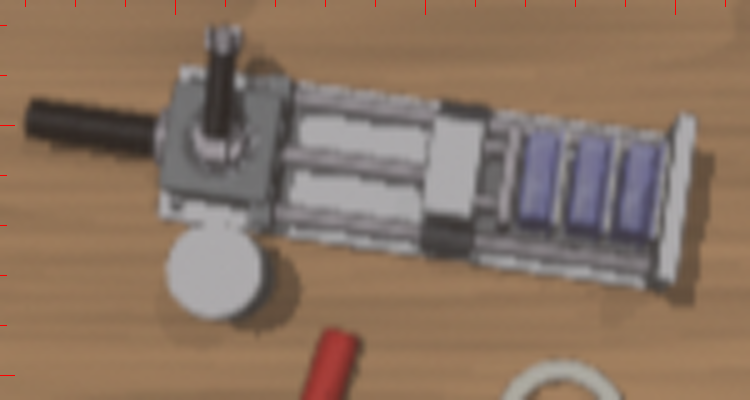

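View pics/c2.png

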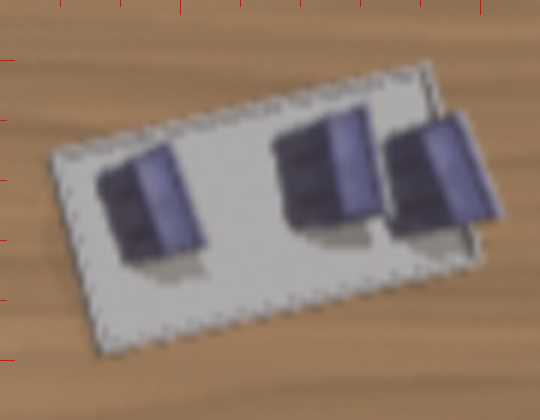

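View pics/c3.png

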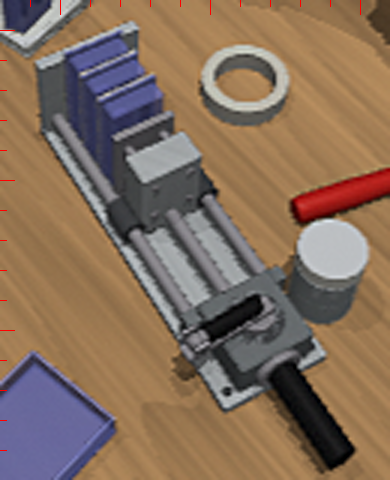

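Run:
```python
from h import *
np.set_printoptions(precision=4,suppress=True)
def a(x,y,z,l): print(l,w("top",215+x/5-.4,175+y/5-.4,z))
a(220,142,.07,"axis");a(225,38,.08,"hinge");a(228,140,.055,"gear");a(455,165,.1,"follower");a(30,118,.03,"tube end")
for i,q in enumerate([(540,178),(590,183),(640,189)]):a(*q,.122,"row%d"%i)
a(687,200,.107,"endplate");a(686,115,.107,"ep top");a(672,287,.107,"ep bot");a(215,272,.08,"jar");a(512,175,.104,"plate")
def b(x,y,z,l): print(l,w("top",370+x/6-.4,190+y/6-.4,z))
for q in [(50,155),(430,65),(484,262),(100,355)]: b(*q,.016,"tray")
# pack tops: corners
for n,c in dict(A=[(134,163),(168,145),(207,247),(173,258)],B=[(327,122),(368,107),(384,213),(344,221)],D=[(424,131),(462,114),(502,217),(464,223)]).items():
    P=np.array([w("top",370+x/6-.4,190+y/6-.4,.114) for x,y in c]);print(n,P.mean(0));print(P)
s=[(330+0)/1]
def d(x,y,z,l): print("S",l,w("scene",280+x/3-.4,140+y/3-.4,z))
d(265,318,.07,"axis");d(195,340,.08,"hinge");d(333,250,.08,"jar");d(262,301,.08,"tip");d(90,55,.107,"ep")
d(345,455,.03,"tube end");d(228,410,.0,"base corner")
```

```text
axis [0.5608 0.1619 0.07  ]
hinge [0.6236 0.1583 0.08  ]
gear [0.5639 0.1591 0.055 ]
follower [0.5427 0.0174 0.1   ]
tube end [0.5817 0.2883 0.03  ]
row0 [ 0.5323 -0.0327  0.122 ]
row1 [ 0.5293 -0.0618  0.122 ]
row2 [ 0.5257 -0.091   0.122 ]
endplate [ 0.5205 -0.1198  0.107 ]
ep top [ 0.5713 -0.12    0.107 ]
ep bot [ 0.4692 -0.1102  0.107 ]
jar [0.4806 0.1625 0.08  ]
plate [ 0.5361 -0.0165  0.104 ]
tray [ 0.5262 -0.2115  0.016 ]
tray [ 0.5737 -0.4156  0.016 ]
tray [ 0.4686 -0.4396  0.016 ]
tray [ 0.4205 -0.2353  0.016 ]
A [ 0.4933 -0.2535  0.114 ]
[[ 0.513  -0.2363  0.114 ]
 [ 0.5218 -0.2532  0.114 ]
 [ 0.4718 -0.2707  0.114 ]
 [ 0.4665 -0.254   0.114 ]]
B [ 0.5113 -0.3447  0.114 ]
[[ 0.5329 -0.3315  0.114 ]
 [ 0.5402 -0.3519  0.114 ]
 [ 0.4881 -0.3576  0.114 ]
 [ 0.4843 -0.3379  0.114 ]]
D [ 0.5084 -0.397   0.114 ]
[[ 0.5282 -0.3788  0.114 ]
 [ 0.5365 -0.3978  0.114 ]
 [ 0.4859 -0.4151  0.114 ]
 [ 0.4831 -0.3964  0.114 ]]
S axis [0.5654 0.1743 0.07  ]
S hinge [0.6248 0.159  0.08  ]
S jar [0.4853 0.165  0.08  ]
S tip [0.5616 0.165  0.08  ]
S ep [ 0.5307 -0.1017  0.107 ]
S tube end [0.5781 0.2865 0.03  ]
S base corner [0.615  0.1952 0.    ]
```

The crank points at about rack +x with the handle folded. There are three row packs and three new ones. I'll fit the rack, tray and packs by least squares and overlay the result.

```bash
cat > fit.py <<'E'
from h import *
from scipy.optimize import minimize
def T(q,P):
    c,s=np.cos(q[2]),np.sin(q[2]);P=np.atleast_2d(P);return np.c_[q[0]+c*P[:,0]-s*P[:,1],q[1]+s*P[:,0]+c*P[:,1],P[:,2]]
def seg(a,b,n=25): return np.linspace(a,b,n)
def rect(x0,x1,y0,y1,z): 
    c=[(x0,y0,z),(x1,y0,z),(x1,y1,z),(x0,y1,z)];return [seg(c[i],c[(i+1)%4]) for i in range(4)]
RACK=rect(-.035,.035,.09,.16,.055)+[seg((-.05,-.15,.107),(.05,-.15,.107)),seg((-.05,-.14,.012),(-.05,.08,.012)),seg((.05,-.14,.012),(.05,.08,.012))]
TRAY=rect(-.055,.055,-.105,.105,.016)
def pack(z0): return rect(-.028,.028,-.012,.012,z0+.110)+[seg((s*.028,t*.012,z0+.11),(s*.028,t*.012,z0+.03)) for s in(-1,1) for t in(-1,1)]
def grad(im):
    g=cv2.GaussianBlur(im,(0,0),.8).astype(np.float32)
    gx=cv2.Sobel(g,cv2.CV_32F,1,0);gy=cv2.Sobel(g,cv2.CV_32F,0,1);return np.sqrt((gx**2+gy**2).max(2))
def fit(q0,segs,imgs,step=(.006,.006,.05)):
    G={n:grad(i) for n,i in imgs.items()}
    P=np.vstack(segs)
    def f(q):
        t=0
        for n,g in G.items():
            uv=p(n,T(q,P)).astype(np.float32);t-=np.minimum(cv2.remap(g,uv[:,:1],uv[:,1:],cv2.INTER_LINEAR),120).mean()
        return t
    best=min((minimize(f,np.array(q0)+np.array(d)*step,method="Nelder-Mead",options=dict(initial_simplex=np.array(q0)+np.array(d)*step+np.vstack([np.zeros(3),np.diag([.003,.003,.03])]))) for d in np.array(np.meshgrid([-1,0,1],[-1,0,1],[-1,0,1])).reshape(3,-1).T),key=lambda r:r.fun)
    return best.x,best.fun
def draw(im,n,q,segs,k,off,col=(0,255,0)):
    for s in segs:
        uv=(p(n,T(q,s[[0,-1]]))-off+.5)*k;cv2.line(im,*[tuple(int(v) for v in r) for r in uv],col,1)
E
python3 - <<'E'
from fit import *
np.set_printoptions(precision=4,suppress=True)
I={n:cv2.imread(f"pics/{n}0.png") for n in("top","scene")}
res={}
for n,q0,S in [("rack",(.5437,.0388,-.143),RACK),("tray",(.4973,-.3255,.226),TRAY),("A",(.494,-.2535,.33),pack(.004)),("B",(.5113,-.345,.15),pack(.004)),("D",(.508,-.397,.3),pack(.004)),("r3",(.5257,-.091,-.143),pack(.012)),("r2",(.5293,-.062,-.143),pack(.012)),("r1",(.5323,-.033,-.143),pack(.012))]:
    q,f=fit(q0,S,I,(.003,.003,.05) if n!="rack" else (.006,.006,.03));qt,_=fit(q0,S,{"top":I["top"]},(.003,.003,.05));print(n,q,f,"top only",qt);res[n]=(q,S)
o=[]
for n,(u,v,W,H,k) in {"top":(215,175,250,85,3),"scene":(235,80,180,215,2)}.items():
    im=cv2.resize(I[n][v:v+H,u:u+W],None,fx=k,fy=k,interpolation=cv2.INTER_CUBIC)
    for q,S in res.values(): draw(im,n,q,S,k,np.array([u,v]))
    c=np.zeros((im.shape[0],750,3),np.uint8);c[:,:im.shape[1]]=im;o.append(c)
cv2.imwrite("pics/fit.png",np.vstack(o)[:600])
E
```

```text
rack [ 0.5468  0.0413 -0.1591] -205.45948791503906 top only [ 0.5444  0.0418 -0.1325]
tray [ 0.4984 -0.3278  0.2307] -220.85723876953125 top only [ 0.4988 -0.3261  0.2239]
A [ 0.4957 -0.2545  0.3252] -212.56980895996094 top only [ 0.4938 -0.2521  0.3213]
B [ 0.5133 -0.3473  0.2291] -205.83251953125 top only [ 0.5119 -0.3466  0.1559]
D [ 0.5117 -0.396   0.2792] -214.9563446044922 top only [ 0.5081 -0.3941  0.2759]
r3 [ 0.532  -0.0954 -0.3216] -194.214111328125 top only [ 0.5317 -0.0975 -0.2261]
r2 [ 0.5352 -0.0602 -0.1134] -178.299560546875 top only [ 0.537  -0.0658 -0.0732]
r1 [ 0.5389 -0.0358 -0.2643] -185.44949340820312 top only [ 0.5412 -0.037  -0.3003]
```

View pics/fit.png

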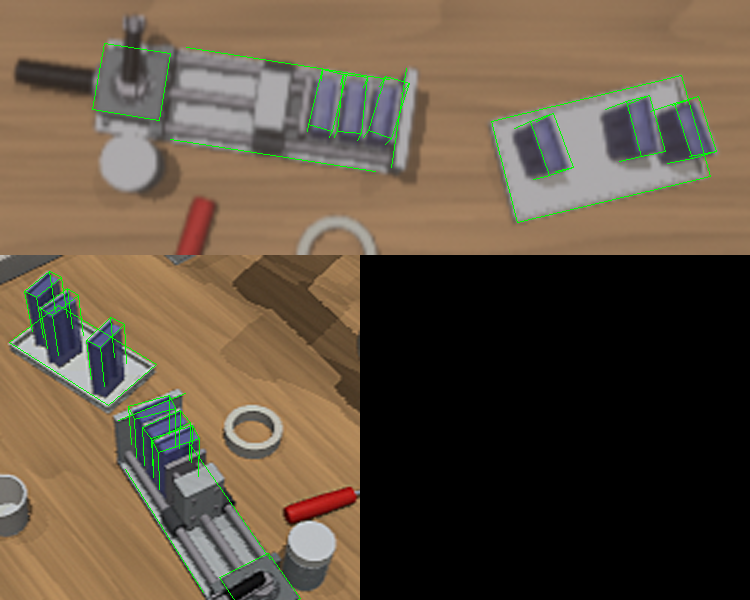

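```bash
cat >> h.py <<'E'
def go(P,yaw=None):
    """shift and turn (tool axes) to world P, with tool y at world angle yaw (mod pi)"""
    s=manip.read_state();M=R.from_quat(s["tool_rot"]).as_matrix();a=np.arctan2(M[1,1],M[0,1])
    t=0 if yaw is None else -((yaw-a+np.pi/2)%np.pi-np.pi/2)
    print(np.round(tool(P),4),"turn",round(t,3),"q6",round(s["joint_positions"][5],2),"tcp",np.round(s["tcp_pos"],4),"yaw",round(a,3),"t",round(s["clock"],2))
E
python3 -c "
from h import *
go((.483,.1635,.16),1.571)"
```

```text
[ 0.5098 -0.5706  0.0716] turn 0.334 q6 -0.12 tcp [ 0.1883 -0.5428  0.2305] yaw -1.237 t 0.1
```

The rows are not in the units I measure in: shifts go in units of 5 mm and turns go in units of 0.1 rad. I convert before sending: -0.57 m is -114, 0.51 m is 102, 0.33 rad is 3.3.

```bash
echo '[[[102, -114, 0, 3.3, 0.085], [102, -114, 0, 3.3, 0.085], [102, -114, 0, 3.3, 0.085], [102, -114, 0, 3.3, 0.085], [102, -114, 0, 3.3, 0.085], [102, -114, 0, 3.3, 0.085], [102, -114, 0, 3.3, 0.085], [102, -114, 0, 3.3, 0.085]]]' | python3 nudge.py 40; python3 -c "
from h import *
go((.483,.1635,.16),1.571)"
```

```text
clock: 0.77
tcp_pos: [0.317, -0.2337, 0.2311]
tool_rot: [1.0, 0.001, 0.0, -0.0]
wrist_force: [0.5, -0.3, -0.1]
width: 0.085
grip_force: 0.0
[ 0.1671 -0.3967  0.0712] turn 0.003 q6 0.76 tcp [ 0.317  -0.2337  0.2311] yaw -1.568 t 0.77
```

```bash
echo '[[[33, -78, 0, 0, 0.085], [33, -78, 0, 0, 0.085], [33, -78, 0, 0, 0.085], [33, -78, 0, 0, 0.085], [33, -78, 0, 0, 0.085], [33, -78, 0, 0, 0.085], [33, -78, 0, 0, 0.085], [33, -78, 0, 0, 0.085]]]' | python3 nudge.py; python3 -c "
from h import *
go((.483,.1635,.16),1.571)
i=grab('scene');cv2.imwrite('pics/s1.png',i);crop(i,280,160,440,300,4,'pics/s1c.png')"
```

```text
clock: 1.43
tcp_pos: [0.4457, 0.0739, 0.2311]
tool_rot: [1.0, 0.002, -0.0, 0.0]
wrist_force: [1.5, -1.1, 1.5]
width: 0.0852
grip_force: 0.0
[ 0.0377 -0.0895  0.0711] turn 0.004 q6 1.58 tcp [0.4457 0.0739 0.2311] yaw -1.566 t 1.43
```

```bash
python3 - <<'E'
from h import *
a=cv2.imread('pics/scene0.png');b=cv2.imread('pics/s1.png')
d=cv2.absdiff(a,b).max(2);print("jar region mean diff",d[215:250,375:405].mean(), "max",d[215:250,375:405].max())
E
echo '[[[7.2, -17.8, 0, 0, 0.085], [7.2, -17.8, 0, 0, 0.085], [7.2, -17.8, 0, 0, 0.085], [7.2, -17.8, 10, 0, 0.085], [7.2, -17.8, 16, 0, 0.085]]]' | python3 nudge.py; python3 -c "
from h import *
go((.483,.1635,.041),1.571)"
```

```text
jar region mean diff 6.74 max 20
clock: 1.9
tcp_pos: [0.4833, 0.162, 0.1516]
tool_rot: [1.0, 0.003, 0.003, -0.0]
wrist_force: [-0.2, -0.6, -1.1]
width: 0.0851
grip_force: 0.0
[-0.0009 -0.0014  0.1106] turn 0.006 q6 1.75 tcp [0.4833 0.162  0.1516] yaw -1.564 t 1.9
```

In the tool's units: 0.11 m is 22, 0.08 m is 16.

```bash
echo '[[[0, -0.2, 8, 0, 0.085], [0, -0.2, 16, 0, 0.085], [0, -0.2, 22, 0, 0.085], [0, -0.2, 22, 0, 0.085], [0, -0.2, 22, 0, 0.04], [0, -0.2, 22, 0, 0.04], [0, -0.2, 22, 0, 0.04], [0, -0.2, 22, 0, 0.04]]]' | python3 nudge.py 30;echo '[[[0, 0, 0, 0, 0.04], [0, 0, 0, 0, 0.04], [0, 0, 0, 0, 0.04]]]' | python3 nudge.py
```

```text
clock: 2.57
tcp_pos: [0.4832, 0.162, 0.0434]
tool_rot: [1.0, 0.002, 0.002, -0.0]
wrist_force: [0.4, 0.1, 3.0]
width: 0.0572
grip_force: 32.8
clock: 2.82
tcp_pos: [0.4833, 0.1621, 0.0434]
tool_rot: [1.0, 0.002, 0.002, -0.0]
wrist_force: [0.5, -0.6, 6.7]
width: 0.0574
grip_force: 33.3
```

In the tool's units: -0.13 m is -26, -0.09 m is -18.

```bash
echo '[[[0, 0, -6, 0, 0.04], [-7, -4, -6, 0, 0.04], [-12, -10, -6, 0, 0.04], [-12, -18, -6, 0, 0.04], [-12, -26, -6, 0, 0.04], [-12, -26, -6, 0, 0.04], [-12, -26, -2, 0, 0.04], [-12, -26, 0, 0, 0.04]]]' | python3 nudge.py;echo '[[[0, 0, 0.2, 0, 0.04], [0, 0, 0.2, 0, 0.085], [0, 0, 0.2, 0, 0.085], [0, 0, 0.2, 0, 0.085], [0, 0, -6, 0, 0.085], [0, 0, -14, 0, 0.085], [0, 0, -22, 0, 0.085], [0, 0, -22, 0, 0.085]]]' | python3 nudge.py; python3 -c "
from h import *
go((.575,.164,.17),-.075+1.571)"
```

```text
clock: 3.48
tcp_pos: [0.4209, 0.2928, 0.0416]
tool_rot: [1.0, 0.003, 0.001, -0.0]
wrist_force: [-7.1, -0.4, 49.3]
width: 0.0571
grip_force: 41.0
clock: 4.15
tcp_pos: [0.4255, 0.2935, 0.1586]
tool_rot: [1.0, 0.002, 0.007, -0.003]
wrist_force: [1.2, 0.0, 0.4]
width: 0.085
grip_force: 0.0
[ 0.1492  0.13   -0.0102] turn 0.078 q6 2.04 tcp [0.4255 0.2935 0.1586] yaw -1.567 t 4.15
```

Run:
```python
from h import *
a=grab('top');b=grab('scene');cv2.imwrite('pics/t2.png',a);cv2.imwrite('pics/s2.png',b)
crop(a,225,170,325,260,4,'pics/1.png');crop(b,325,200,425,290,4,'pics/2.png')
cv2.imwrite('pics/v2.png',np.hstack([cv2.imread('pics/1.png'),cv2.imread('pics/2.png')]))
```

```text
(no output)
```

View pics/v2.png

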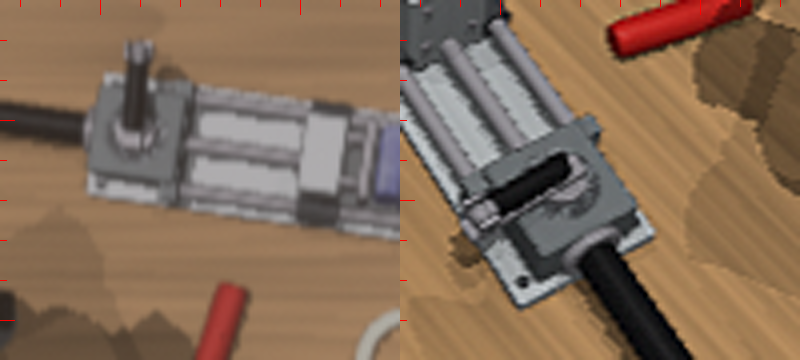

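Run:
```python
from h import *
np.set_printoptions(precision=4,suppress=True)
for l,n,u,v,z in [("sl out","top",139,62,.08),("sl in","top",133,128,.08),("hinge","top",140,50,.08),("hub","top",134,136,.062),("sl out","scene",100,203,.08),("sl in","scene",167,162,.08),("hinge","scene",88,208,.08),("hub","scene",178,185,.060)]:
    o=(225,170) if n=="top" else (325,200);print(l,n,w(n,o[0]+u/4-.4,o[1]+v/4-.4,z))
```

```text
sl out top [0.6146 0.159  0.08  ]
sl in top [0.5638 0.1629 0.08  ]
hinge top [0.6239 0.1583 0.08  ]
hub top [0.56   0.1646 0.062 ]
sl out scene [0.6115 0.161  0.08  ]
sl in scene [0.563  0.1645 0.08  ]
hinge scene [0.619  0.1592 0.08  ]
hub scene [0.5594 0.1731 0.06  ]
```

```bash
echo '[[[7.6, 3, -4, 0.78, 0.05], [15, 9, -4, 0.78, 0.05], [22, 16, -4, 0.78, 0.05], [29.4, 26, -2, 0.78, 0.05], [29.4, 26, -2, 0.78, 0.05], [29.4, 26, -2, 0.78, 0.05]]]' | python3 nudge.py; python3 -c "
from h import *
go((.573,.163,.07),1.496)"
```

```text
clock: 4.75
tcp_pos: [0.5716, 0.156, 0.158]
tool_rot: [0.999, -0.04, -0.001, 0.002]
wrist_force: [0.4, -0.1, 0.8]
width: 0.0501
grip_force: 0.0
[ 0.001  -0.0075  0.0879] turn -0.005 q6 1.8 tcp [0.5716 0.156  0.158 ] yaw -1.65 t 4.75
```

```bash
echo '[[[0, 0, 4, 0, 0.05], [0, 0, 4, 0, 0.05], [0, 0, 4, 0, 0.05]]]' | python3 nudge.py; python3 -c "
from h import *
go((.573,.163,.07),1.496)"
```

```text
clock: 5.0
tcp_pos: [0.5662, 0.1618, 0.1388]
tool_rot: [0.999, -0.037, -0.003, 0.001]
wrist_force: [-0.2, 0.0, -0.0]
width: 0.05
grip_force: 0.0
[ 0.0071 -0.0018  0.0688] turn 0.0 q6 1.81 tcp [0.5662 0.1618 0.1388] yaw -1.645 t 5.0
```

In the tool's units: 0.068 m is 13.6, 0.05 m is 10.

```bash
echo '[[[1.4, -0.4, 6, 0, 0.05], [1.4, -0.4, 10, 0, 0.05], [1.4, -0.4, 13.6, 0, 0.05], [1.4, -0.4, 13.6, 0, 0.05], [1.4, -0.4, 13.6, 0, 0.01], [1.4, -0.4, 13.6, 0, 0.01], [1.4, -0.4, 13.6, 0, 0.01], [1.4, -0.4, 13.6, 0, 0.01]]]' | python3 nudge.py 20; python3 -c "
from h import *
go((.573,.163,.07),1.496);s=manip.read_state();print(s['width'],s['wrist_force'])"
```

```text
clock: 5.67
tcp_pos: [0.5764, 0.1636, 0.0749]
tool_rot: [0.999, -0.037, 0.001, 0.0]
wrist_force: [-0.9, -1.2, 2.1]
width: 0.0149
grip_force: 22.9
[-0.0033  0.0008  0.0049] turn 0.001 q6 1.81 tcp [0.5764 0.1636 0.0749] yaw -1.644 t 5.67
0.014860598229800777 [-0.8501248  -1.18921737  2.06307256]
```

In the tool's units: -0.04 m is -8, -0.0325 m is -6.5.

```bash
echo '[[[0.2, 0, -1.6, 0, 0.01], [0.4, 0, -2.4, 0, 0.01], [0.8, 0, -3.6, 0, 0.01], [1.2, 0, -4.6, 0, 0.01], [2, 0, -5.6, 0, 0.01], [2.7, 0, -6.5, 0, 0.01], [3.6, 0, -7.4, 0, 0.01], [4.6, 0, -8, 0, 0.01]]]' | python3 nudge.py ; echo '[[[1, 0, -0.4, 0, 0.01], [2.2, 0, -0.8, 0, 0.01], [3.4, 0, -1.2, 0, 0.01], [4.6, 0, -1.2, 0, 0.01], [5.2, 0, -1.2, 0, 0.01]]]' | python3 nudge.py
python3 - <<'E'
from h import *
b=grab('scene');cv2.imwrite('pics/s3.png',b);crop(b,325,190,425,290,4,'pics/v3.png')
s=manip.read_state();print(s['width'],s['wrist_force'],s['tcp_pos'])
E
```

```text
clock: 6.33
tcp_pos: [0.5976, 0.1619, 0.114]
tool_rot: [0.999, -0.037, -0.001, 0.0]
wrist_force: [-4.6, -0.9, -0.1]
width: 0.0142
grip_force: 19.6
clock: 6.75
tcp_pos: [0.6274, 0.1603, 0.1203]
tool_rot: [0.999, -0.037, 0.003, -0.0]
wrist_force: [0.6, -0.3, -0.0]
width: 0.0102
grip_force: 0.0
0.009853243277855868 [ 1.56224197 -1.15273287  1.27279411] [0.62735964 0.16017398 0.11999245]
```

View pics/v3.png

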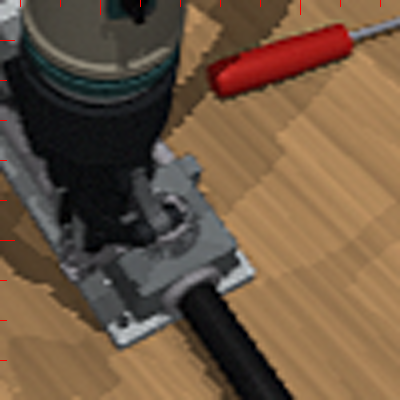

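```bash
echo '[[[0, 0, 0, 0, 0.04], [0, 0, -6, 0, 0.04], [0, 0, -12, 0, 0.04], [-6, 0, -16, 0, 0.0], [-12, 0, -16, 0, 0.0], [-20, 0, -16, 0, 0.0], [-28, 0, -16, 0, 0.0], [-28, 0, -16, 0, 0.0]]]' | python3 nudge.py
python3 - <<'E'
from h import *
a=grab('top');b=grab('scene');cv2.imwrite('pics/t4.png',a);cv2.imwrite('pics/s4.png',b)
crop(a,225,160,325,260,4,'pics/1.png');crop(b,325,180,425,280,4,'pics/2.png')
cv2.imwrite('pics/v4.png',np.hstack([cv2.imread('pics/1.png'),cv2.imread('pics/2.png')]))
go((.59,.162,.12))
E
```

```text
clock: 7.47
tcp_pos: [0.4749, 0.1703, 0.1984]
tool_rot: [0.999, -0.036, -0.005, 0.001]
wrist_force: [-0.0, 0.1, -0.7]
width: 0.0003
grip_force: 0.0
[0.107  0.0009 0.0799] turn 0 q6 1.85 tcp [0.4833 0.1706 0.1997] yaw -1.644 t 7.57
```

View pics/v4.png

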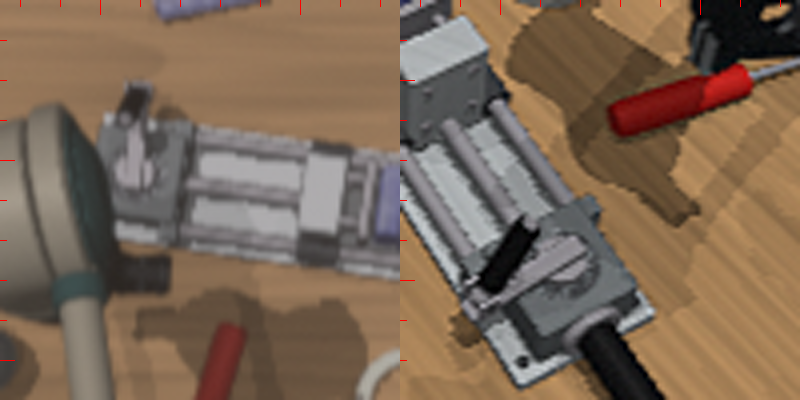

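```bash
echo '[[[7, 0, 0, 0, 0], [14, 0, 0, 0, 0], [14, 0, 6, 0, 0], [14, 0, 12, 0, 0], [14, 0, 18.4, 0, 0], [14, 0, 18.4, 0, 0]]]' | python3 nudge.py;python3 -c "
from h import *
go((.606,.1605,.107))"
```

```text
clock: 8.07
tcp_pos: [0.5519, 0.1642, 0.1012]
tool_rot: [0.999, -0.037, -0.005, 0.001]
wrist_force: [-0.8, -0.2, -0.1]
width: 0.0001
grip_force: 0.0
[ 0.0541 -0.0003 -0.0064] turn 0 q6 1.81 tcp [0.5519 0.1642 0.1012] yaw -1.646 t 8.07
```

```bash
echo '[[[3, 0, -1.2, 0, 0], [6, 0, -2, 0, 0], [8, 0, -2.4, 0, 0], [9.2, 0, -2.4, 0, 0], [10, 0, -2.4, 0, 0], [10.8, 0, -2.4, 0, 0], [10.8, 0, -2.4, 0, 0]]]' | python3 nudge.py;echo '[[[0.6, 0, 0, 0, 0], [0.6, 0, 0, 0, 0]]]' | python3 nudge.py
```

```text
clock: 8.65
tcp_pos: [0.6056, 0.1614, 0.1194]
tool_rot: [0.999, -0.037, -0.003, 0.0]
wrist_force: [-5.4, 1.3, 4.6]
width: 0.0002
grip_force: 3.1
clock: 8.82
tcp_pos: [0.6062, 0.1614, 0.1192]
tool_rot: [0.999, -0.037, -0.005, 0.0]
wrist_force: [-10.3, 1.0, 7.6]
width: -0.0002
grip_force: 5.3
```

In the tool's units: -0.08 m is -16, -0.04 m is -8.

```bash
echo '[[[-4, 0, 0, 0, 0], [-8, 0, -8, 0, 0], [-8, 0, -16, 0, 0.05], [-8, 0, -16, 0, 0.05]]]' | python3 nudge.py
python3 - <<'E'
from h import *
a=grab('top');b=grab('scene');cv2.imwrite('pics/t5.png',a);cv2.imwrite('pics/s5.png',b)
crop(a,225,160,325,260,4,'pics/1.png');crop(b,325,180,425,280,4,'pics/2.png')
cv2.imwrite('pics/v5.png',np.hstack([cv2.imread('pics/1.png'),cv2.imread('pics/2.png')]))
print("tip upright expected px",p("scene",[(.624,.1595,.142)]),p("top",[(.624,.1595,.142)]),"jar top px",p("scene",[(.4225,.293,.08)]),p("top",[(.4225,.293,.08)]))
go((.624,.160,.17))
E
```

```text
clock: 9.15
tcp_pos: [0.5749, 0.1649, 0.2073]
tool_rot: [0.999, -0.037, 0.007, -0.001]
wrist_force: [1.9, -0.1, 1.3]
width: 0.0233
grip_force: 0.0
tip upright expected px [[346.37567686 239.86830249]] [[256.25210504 178.26001162]] jar top px [[448.33351302 246.14527921]] [[213.74932823 248.58131872]]
[0.0509 0.0006 0.0324] turn 0 q6 1.81 tcp [0.5731 0.1643 0.2021] yaw -1.645 t 9.25
```

View pics/s5.png

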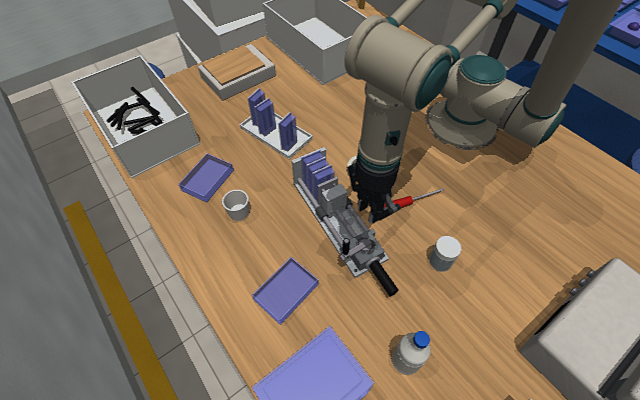

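In the tool's units: 0.09 m is 18, 0.055 m is 11.

```bash
echo '[[[6, 0, 0, 0, 0.05], [10.2, 0.1, 0, 0, 0.05], [10.2, 0.1, 4, 0, 0.05], [10.2, 0.1, 11, 0, 0.05], [10.2, 0.1, 18, 0, 0.05], [10.2, 0.1, 18, 0, 0.05], [10.2, 0.1, 18, 0, 0.01], [10.2, 0.1, 18, 0, 0.01]]]' | python3 nudge.py 40;echo '[[[0, 0, 0, 0, 0.01], [0, 0, 0, 0, 0.01]]]' | python3 nudge.py
```

```text
clock: 9.92
tcp_pos: [0.6232, 0.1597, 0.1099]
tool_rot: [0.999, -0.037, 0.001, -0.0]
wrist_force: [-0.3, -0.4, -0.2]
width: 0.0267
grip_force: 0.0
clock: 10.08
tcp_pos: [0.6239, 0.1599, 0.1115]
tool_rot: [0.999, -0.037, 0.002, -0.0]
wrist_force: [0.8, 0.5, -0.4]
width: 0.0149
grip_force: 39.0
```

```bash
echo '[[[-0.24, -2.34, 0, 0, 0.01], [-0.92, -4.6, 0, 0, 0.01], [-2.02, -6.66, 0, 0, 0.01], [-3.52, -8.48, 0, 0, 0.01], [-5.34, -9.98, 0, 0, 0.01], [-7.4, -11.08, 0, 0, 0.01], [-9.66, -11.76, 0, 0, 0.01], [-12, -12, 0, 0, 0.01]]]' | python3 nudge.py; echo '[[[-2.34, 0.24, 0, 0, 0.01], [-4.6, 0.92, 0, 0, 0.01], [-6.66, 2.02, 0, 0, 0.01], [-8.48, 3.52, 0, 0, 0.01], [-9.98, 5.34, 0, 0, 0.01], [-11.08, 7.4, 0, 0, 0.01], [-11.76, 9.66, 0, 0, 0.01], [-12, 12, 0, 0, 0.01]]]' | python3 nudge.py
```

```text
clock: 10.75
tcp_pos: [0.5677, 0.2246, 0.1112]
tool_rot: [0.999, -0.036, 0.002, 0.001]
wrist_force: [2.2, -6.6, 5.8]
width: 0.0148
grip_force: 39.9
clock: 11.42
tcp_pos: [0.504, 0.1702, 0.1112]
tool_rot: [0.999, -0.037, 0.003, -0.002]
wrist_force: [2.8, 2.2, 6.4]
width: 0.0147
grip_force: 39.9
```

In the tool's units: 0.12 m is 24, 0.1154 m is 23.08.

```bash
echo '[[[0.92, 4.6, 0, 0, 0.01], [3.52, 8.48, 0, 0, 0.01], [7.4, 11.08, 0, 0, 0.01], [12, 12, 0, 0, 0.01], [16.6, 11.08, 0, 0, 0.01], [20.48, 8.48, 0, 0, 0.01], [23.08, 4.6, 0, 0, 0.01], [24, 0, 0, 0, 0.01]]]' | python3 nudge.py;echo '[[[-0.92, -4.6, 0, 0, 0.01], [-3.52, -8.48, 0, 0, 0.01], [-7.4, -11.08, 0, 0, 0.01], [-12, -12, 0, 0, 0.01], [-16.6, -11.08, 0, 0, 0.01], [-20.48, -8.48, 0, 0, 0.01], [-23.08, -4.6, 0, 0, 0.01], [-24, 0, 0, 0, 0.01]]]' | python3 nudge.py
```

```text
clock: 12.08
tcp_pos: [0.6243, 0.1593, 0.1112]
tool_rot: [0.999, -0.038, 0.001, 0.0]
wrist_force: [-2.4, -2.0, 8.1]
width: 0.0146
grip_force: 40.2
clock: 12.75
tcp_pos: [0.5037, 0.1703, 0.1112]
tool_rot: [0.999, -0.036, 0.004, -0.002]
wrist_force: [8.5, 1.4, 3.0]
width: 0.0149
grip_force: 39.8
```

In the tool's units: 0.12 m is 24, 0.1154 m is 23.08.

```bash
echo '[[[0.92, 4.6, 0, 0, 0.01], [3.52, 8.48, 0, 0, 0.01], [7.4, 11.08, 0, 0, 0.01], [12, 12, 0, 0, 0.01], [16.6, 11.08, 0, 0, 0.01], [20.48, 8.48, 0, 0, 0.01], [23.08, 4.6, 0, 0, 0.01], [24, 0, 0, 0, 0.01]]]' | python3 nudge.py;echo '[[[-0.92, -4.6, 0, 0, 0.01], [-3.52, -8.48, 0, 0, 0.01], [-7.4, -11.08, 0, 0, 0.01], [-12, -12, 0, 0, 0.01], [-16.6, -11.08, 0, 0, 0.01], [-18, -10.4, 0, 0, 0.01], [-18, -10.4, 0, 0, 0.01]]]' | python3 nudge.py
```

```text
clock: 13.42
tcp_pos: [0.6243, 0.1592, 0.1111]
tool_rot: [0.999, -0.038, 0.001, 0.0]
wrist_force: [-3.1, -3.2, 9.4]
width: 0.0149
grip_force: 40.5
clock: 14.0
tcp_pos: [0.535, 0.2172, 0.1111]
tool_rot: [0.999, -0.036, 0.001, 0.001]
wrist_force: [0.7, -4.0, 8.1]
width: 0.0146
grip_force: 40.5
```

```bash
echo '[[[0, 0, 0, 0, 0.05], [0, 0, 0, 0, 0.05], [0, 0, -8, 0, 0.05], [0, 0, -16, 0, 0.05], [0, 0, -20, 0, 0.05]]]' | python3 nudge.py; python3 -c "
from h import *
go((.495,-.2535,.2),.32)"
```

```text
clock: 14.42
tcp_pos: [0.537, 0.2194, 0.2125]
tool_rot: [0.999, -0.037, 0.001, -0.001]
wrist_force: [0.5, 0.2, 1.2]
width: 0.0499
grip_force: 0.0
[-0.007   0.4748  0.0114] turn 1.177 q6 1.91 tcp [0.537  0.2194 0.2125] yaw -1.645 t 14.42
```

In the tool's units: 0.24 m is 48, -0.007 m is -1.4, -0.98 rad is -9.8.

```bash
echo '[[[-1.4, 48, 0, -9.8, 0.085], [-1.4, 48, 0, -9.8, 0.085], [-1.4, 48, 0, -9.8, 0.085], [-1.4, 48, 0, -9.8, 0.085], [-1.4, 48, 0, -9.8, 0.085], [-1.4, 48, 0, -9.8, 0.085], [-1.4, 48, 0, -9.8, 0.085], [-1.4, 48, 0, -9.8, 0.085]]]' | python3 nudge.py; python3 -c "
from h import *
go((.495,-.2535,.2),.32)"
```

```text
clock: 15.08
tcp_pos: [0.5106, -0.023, 0.2085]
tool_rot: [0.909, 0.417, -0.001, -0.001]
wrist_force: [-0.8, 0.5, -0.3]
width: 0.085
grip_force: 0.0
[-0.1848  0.1386  0.0084] turn -1.031 q6 0.53 tcp [ 0.5106 -0.023   0.2085] yaw -0.711 t 15.08
```

The rows are not in the units I measure in: shifts go in units of 5 mm and turns go in units of 0.1 rad. I convert before sending: -0.185 m is -37, 0.139 m is 27.8, -1.03 rad is -10.3.

```bash
echo '[[[-37, 27.8, 0, -10.3, 0.085], [-37, 27.8, 0, -10.3, 0.085], [-37, 27.8, 0, -10.3, 0.085], [-37, 27.8, 0, -10.3, 0.085], [-37, 27.8, 0, -10.3, 0.085], [-37, 27.8, 0, -10.3, 0.085], [-37, 27.8, 0, -10.3, 0.085], [-37, 27.8, 0, -10.3, 0.085]]]' | python3 nudge.py;echo '[[[0, 0, 0, 0, 0.085], [0, 0, 0, 0, 0.085]]]' | python3 nudge.py; python3 -c "
from h import *
go((.495,-.2535,.078),.32)"
```

```text
clock: 15.75
tcp_pos: [0.4952, -0.2533, 0.208]
tool_rot: [0.623, 0.782, 0.0, -0.001]
wrist_force: [-0.7, 0.4, 0.0]
width: 0.0847
grip_force: 0.0
clock: 15.92
tcp_pos: [0.4955, -0.2507, 0.2084]
tool_rot: [0.625, 0.78, 0.0, -0.001]
wrist_force: [-0.1, -0.1, 0.6]
width: 0.0852
grip_force: 0.0
[-0.003  -0.001   0.1304] turn -0.101 q6 -0.81 tcp [ 0.4955 -0.2507  0.2084] yaw 0.219 t 15.92
```

In the tool's units: 0.128 m is 25.6, 0.1 m is 20, -0.1 rad is -1.

```bash
echo '[[[-0.6, -0.2, 6, -1, 0.085], [-0.6, -0.2, 14, -1, 0.085], [-0.6, -0.2, 20, -1, 0.085], [-0.6, -0.2, 25.6, -1, 0.085], [-0.6, -0.2, 25.6, -1, 0.085], [-0.6, -0.2, 25.6, -1, 0.085]]]' | python3 nudge.py 30; echo '[[[0, 0, 0, 0, 0.045], [0, 0, 0, 0, 0.045], [0, 0, 0, 0, 0.045], [0, 0, 0, 0, 0.045], [0, 0, 0, 0, 0.045], [0, 0, 0, 0, 0.045]]]' | python3 nudge.py;python3 -c "
from h import *
go((.495,-.2535,.078),.32)"
```

```text
clock: 16.42
tcp_pos: [0.4947, -0.2531, 0.0803]
tool_rot: [0.585, 0.811, 0.0, -0.002]
wrist_force: [1.5, 0.2, 0.2]
width: 0.085
grip_force: 0.0
clock: 16.92
tcp_pos: [0.497, -0.2555, 0.0836]
tool_rot: [0.584, 0.811, 0.0, 0.002]
wrist_force: [0.6, -0.0, 6.4]
width: 0.0549
grip_force: 33.4
[ 0.0025 -0.0013  0.0056] turn 0.002 q6 -0.92 tcp [ 0.497  -0.2555  0.0836] yaw 0.322 t 16.92
```

```bash
cat >> h.py <<'E'
def rk(x,y,z): c,s=np.cos(-.15),np.sin(-.15); return (.5454+c*x-s*y,.0414+s*x+c*y,z)
E
echo '[[[0, 0, -6, 0, 0.045], [0, 0, -14, 0, 0.045], [0, 0, -22, 0, 0.045], [0, 0, -29, 0, 0.045], [0, 0, -29, 0, 0.045]]]' | python3 nudge.py;python3 -c "
from h import *
print(manip.read_state()['width'],manip.read_state()['wrist_force']);go(rk(0,-.04,.225),-.15)"
```

```text
clock: 17.33
tcp_pos: [0.499, -0.2571, 0.2349]
tool_rot: [0.584, 0.811, 0.0, 0.008]
wrist_force: [1.1, 0.5, 0.0]
width: 0.0554
grip_force: 32.7
0.055359006889495396 [1.09380953 0.45940268 0.03105279]
[0.2329 0.1203 0.0081] turn 0.473 q6 -0.92 tcp [ 0.499  -0.2571  0.2349] yaw 0.323 t 17.33
```

In the tool's units: 0.233 m is 46.6, 0.12 m is 24, 0.47 rad is 4.7.

```bash
echo '[[[46.6, 24, 0, 4.7, 0.045], [46.6, 24, 0, 4.7, 0.045], [46.6, 24, 0, 4.7, 0.045], [46.6, 24, 0, 4.7, 0.045], [46.6, 24, 0, 4.7, 0.045], [46.6, 24, 0, 4.7, 0.045], [46.6, 24, 0, 4.7, 0.045], [46.6, 24, 0, 4.7, 0.045]]]' | python3 nudge.py; echo '[[[0, 0, 4, 0, 0.045], [0, 0, 4, 0, 0.045], [0, 0, 4, 0, 0.045], [0, 0, 4, 0, 0.045]]]' | python3 nudge.py
python3 - <<'E'
from fit import *
go(rk(0,-.04,.15),-.15)
a=grab('top');b=grab('scene');cv2.imwrite('pics/t6.png',a);cv2.imwrite('pics/s6.png',b)
crop(b,270,130,370,260,4,'pics/2.png')
crop(a,245,170,345,300,4,'pics/1.png')
cv2.imwrite('pics/v6.png',np.hstack([cv2.imread('pics/1.png'),cv2.imread('pics/2.png')]))
E
```

```text
clock: 18.0
tcp_pos: [0.5352, 0.0094, 0.2262]
tool_rot: [0.756, 0.655, 0.001, -0.001]
wrist_force: [-0.3, -0.7, -0.9]
width: 0.0559
grip_force: 32.6
clock: 18.33
tcp_pos: [0.5353, 0.0038, 0.2066]
tool_rot: [0.758, 0.653, -0.0, 0.0]
wrist_force: [-0.7, -0.3, -1.7]
width: 0.0554
grip_force: 32.5
[-0.0013  0.0044  0.0566] turn 0.002 q6 0.03 tcp [0.5353 0.0038 0.2066] yaw -0.148 t 18.33
```

View pics/v6.png

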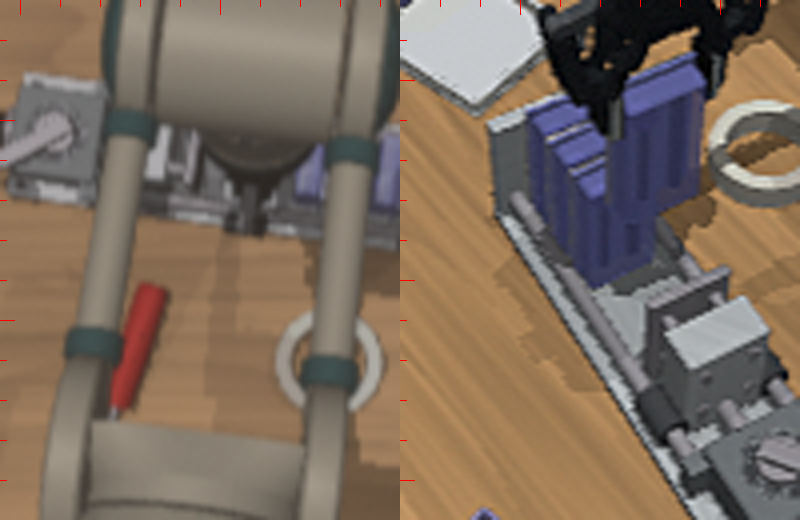

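In the tool's units: 0.0044 m is 0.88, 0.108 m is 21.6.

```bash
echo '[[[-0.2, 0.88, 0, 0, 0.045], [-0.2, 0.88, 6, 0, 0.045], [-0.2, 0.88, 12, 0, 0.045], [-0.2, 0.88, 18, 0, 0.045], [-0.2, 0.88, 21.6, 0, 0.045], [-0.2, 0.88, 21.6, 0, 0.045], [-0.2, 0.88, 21.6, 0, 0.045]]]' | python3 nudge.py;python3 -c "
from h import *
go(rk(0,-.04,.092),-.15)"
```

```text
clock: 19.02
tcp_pos: [0.5398, 0.0024, 0.0981]
tool_rot: [0.757, 0.653, -0.0, -0.0]
wrist_force: [-0.4, -0.5, -0.7]
width: 0.0554
grip_force: 33.8
[-0.0006 -0.0003  0.0061] turn 0.002 q6 0.02 tcp [0.5398 0.0024 0.0981] yaw -0.148 t 19.02
```

In the tool's units: 0.005 m is 1, -0.024 m is -4.8.

```bash
echo '[[[0, 0, 1, 0, 0.045], [0, 0, 1, 0, 0.045], [-1.6, 0, 1, 0, 0.045], [-2.8, 0, 1, 0, 0.045], [-4, 0, 1, 0, 0.045], [-4.8, 0, 1, 0, 0.045], [-4.8, 0, 1, 0, 0.045]]]' | python3 nudge.py;python3 -c "
from h import *
go(rk(0,-.066,.092),-.15)"
```

```text
clock: 19.6
tcp_pos: [0.5361, -0.0221, 0.0936]
tool_rot: [0.758, 0.653, 0.0, 0.0]
wrist_force: [0.2, 0.2, -0.4]
width: 0.0556
grip_force: 33.9
[-0.0019 -0.0003  0.0016] turn 0.002 q6 -0.02 tcp [ 0.5361 -0.0221  0.0936] yaw -0.148 t 19.6
```

Pushing on until the row resists against the end plate.

```bash
echo '[[[-0.4, 0, 0, 0, 0.045], [-0.4, 0, 0, 0, 0.045]]]' | python3 nudge.py;echo '[[[-0.4, 0, 0, 0, 0.045], [-0.4, 0, 0, 0, 0.045]]]' | python3 nudge.py;echo '[[[-0.4, 0, 0, 0, 0.045], [-0.4, 0, 0, 0, 0.045]]]' | python3 nudge.py
```

```text
clock: 19.77
tcp_pos: [0.5358, -0.0232, 0.0934]
tool_rot: [0.757, 0.653, 0.0, 0.0]
wrist_force: [0.1, -0.6, -1.0]
width: 0.0556
grip_force: 34.0
clock: 19.93
tcp_pos: [0.5355, -0.0248, 0.0933]
tool_rot: [0.757, 0.653, 0.0, -0.0]
wrist_force: [-0.3, 1.5, 0.1]
width: 0.0556
grip_force: 34.0
clock: 20.1
tcp_pos: [0.5354, -0.0258, 0.0933]
tool_rot: [0.757, 0.653, 0.001, -0.001]
wrist_force: [0.7, 4.1, 0.8]
width: 0.0557
grip_force: 35.7
```

In the tool's units: 0.002 m is 0.4, 0.001 m is 0.2.

```bash
echo '[[[0.4, 0, 0.2, 0, 0.045], [0.4, 0, 0.4, 0, 0.045], [0.4, 0, 0.4, 0, 0.045]]]' | python3 nudge.py;echo '[[[0, 0, 0, 0, 0.085], [0, 0, 0, 0, 0.085], [0, 0, 0, 0, 0.085], [0, 0, -6, 0, 0.085], [0, 0, -14, 0, 0.085], [0, 0, -20, 0, 0.085], [0, 0, -20, 0, 0.085]]]' | python3 nudge.py;python3 -c "
from h import *
go((.5125,-.347,.2),.2);s=grab('scene');cv2.imwrite('pics/s7.png',s)"
```

```text
clock: 20.35
tcp_pos: [0.5355, -0.025, 0.0916]
tool_rot: [0.757, 0.653, -0.0, 0.0]
wrist_force: [-0.8, 1.2, 3.8]
width: 0.0555
grip_force: 34.4
clock: 20.93
tcp_pos: [0.5396, -0.0259, 0.1976]
tool_rot: [0.757, 0.653, 0.004, 0.005]
wrist_force: [1.1, -1.2, -0.2]
width: 0.085
grip_force: 0.0
[-0.3216  0.0204 -0.0018] turn -0.347 q6 -0.03 tcp [ 0.5396 -0.0259  0.1976] yaw -0.147 t 20.93
```

```bash
echo '[[[-64, 4, 0, -3.5, 0.085], [-64, 4, 0, -3.5, 0.085], [-64, 4, 0, -3.5, 0.085], [-64, 4, 0, -3.5, 0.085], [-64, 4, 0, -3.5, 0.085], [-64, 4, 0, -3.5, 0.085], [-64, 4, 0, -3.5, 0.085], [-64, 4, 0, -3.5, 0.085]]]' | python3 nudge.py; echo '[[[0, 0, 4, 0, 0.085], [0, 0, 4, 0, 0.085], [0, 0, 4, 0, 0.085]]]' | python3 nudge.py
python3 - <<'E'
from h import *
go((.5125,-.347,.08),.2)
b=grab('scene');cv2.imwrite('pics/s8.png',b);crop(b,225,70,375,220,4,'pics/v8.png')
E
```

```text
clock: 21.65
tcp_pos: [0.5069, -0.3463, 0.1895]
tool_rot: [0.632, 0.775, -0.0, -0.001]
wrist_force: [1.0, -0.1, -0.5]
width: 0.0849
grip_force: 0.0
clock: 21.9
tcp_pos: [0.5066, -0.3435, 0.1687]
tool_rot: [0.632, 0.775, 0.0, -0.003]
wrist_force: [0.0, 0.4, 0.6]
width: 0.0853
grip_force: 0.0
[-0.0051  0.0054  0.0886] turn 0.002 q6 -0.91 tcp [ 0.5066 -0.3435  0.1687] yaw 0.202 t 21.9
```

View pics/v8.png

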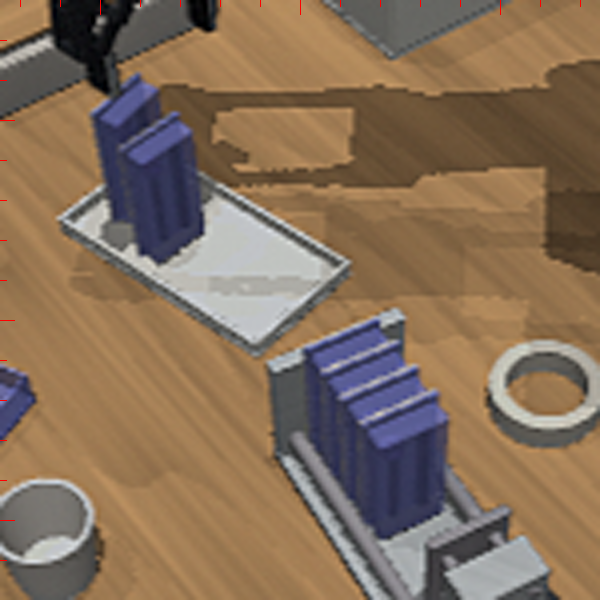

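```bash
echo '[[[-1, 1, 0, 0, 0.085], [-1, 1, 6, 0, 0.085], [-1, 1, 12, 0, 0.085], [-1, 1, 17.4, 0, 0.085], [-1, 1, 17.4, 0, 0.085], [-1, 1, 17.4, 0, 0.085]]]' | python3 nudge.py; echo '[[[0, 0, 0, 0, 0.045], [0, 0, 0, 0, 0.045], [0, 0, 0, 0, 0.045], [0, 0, 0, 0, 0.045], [0, 0, 0, 0, 0.045], [0, 0, 0, 0, 0.045]]]' | python3 nudge.py;echo '[[[0, 0, -6, 0, 0.045], [0, 0, -14, 0, 0.045], [0, 0, -22, 0, 0.045], [0, 0, -29, 0, 0.045], [0, 0, -29, 0, 0.045]]]' | python3 nudge.py;python3 -c "
from h import *
go(rk(0,-.028,.23),-.15)"
```

```text
clock: 22.45
tcp_pos: [0.5144, -0.347, 0.084]
tool_rot: [0.631, 0.776, 0.0, -0.001]
wrist_force: [-0.5, 0.6, 0.4]
width: 0.0851
grip_force: 0.0
clock: 22.95
tcp_pos: [0.5156, -0.3494, 0.087]
tool_rot: [0.632, 0.775, 0.0, 0.003]
wrist_force: [-1.2, 0.2, 6.3]
width: 0.0559
grip_force: 31.9
clock: 23.37
tcp_pos: [0.5175, -0.3511, 0.2388]
tool_rot: [0.632, 0.775, -0.0, 0.008]
wrist_force: [0.1, 0.1, 0.3]
width: 0.056
grip_force: 32.6
[0.3527 0.0966 0.0051] turn 0.353 q6 -0.91 tcp [ 0.5175 -0.3511  0.2388] yaw 0.203 t 23.37
```

In the tool's units: 0.352 m is 70.4, 0.097 m is 19.4, 0.353 rad is 3.53.

```bash
echo '[[[70.4, 19.4, 0, 3.53, 0.045], [70.4, 19.4, 0, 3.53, 0.045], [70.4, 19.4, 0, 3.53, 0.045], [70.4, 19.4, 0, 3.53, 0.045], [70.4, 19.4, 0, 3.53, 0.045], [70.4, 19.4, 0, 3.53, 0.045], [70.4, 19.4, 0, 3.53, 0.045], [70.4, 19.4, 0, 3.53, 0.045]]]' | python3 nudge.py; echo '[[[6.6, 0, 0, 0, 0.045], [6.6, 0, 0, 0, 0.045], [6.6, 0, 0, 0, 0.045], [6.6, 0, 0, 0, 0.045]]]' | python3 nudge.py; python3 -c "
from h import *
go(rk(0,-.028,.101),-.15)"
```

```text
clock: 24.03
tcp_pos: [0.5357, -0.0142, 0.2296]
tool_rot: [0.758, 0.652, 0.0, 0.0]
wrist_force: [0.5, -0.4, -1.4]
width: 0.0556
grip_force: 32.6
clock: 24.37
tcp_pos: [0.541, 0.0162, 0.2293]
tool_rot: [0.758, 0.652, -0.0, 0.0]
wrist_force: [0.2, -0.5, -0.8]
width: 0.0557
grip_force: 32.6
[-0.0023  0.0006  0.1283] turn 0.0 q6 0.05 tcp [0.541  0.0162 0.2293] yaw -0.15 t 24.37
```

```bash
echo '[[[-0.4, 0.12, 6, 0, 0.045], [-0.4, 0.12, 12, 0, 0.045], [-0.4, 0.12, 18, 0, 0.045], [-0.4, 0.12, 24.4, 0, 0.045], [-0.4, 0.12, 25.6, 0, 0.045], [-0.4, 0.12, 25.6, 0, 0.045]]]' | python3 nudge.py;echo '[[[0, 0, 0.6, 0, 0.045], [-1.2, 0, 0.6, 0, 0.045], [-2, 0, 0.6, 0, 0.045], [-2, 0, 0.6, 0, 0.045]]]' | python3 nudge.py;echo '[[[-0.4, 0, 0, 0, 0.045], [-0.4, 0, 0, 0, 0.045]]]' | python3 nudge.py;echo '[[[-0.4, 0, 0, 0, 0.045], [-0.4, 0, 0, 0, 0.045]]]' | python3 nudge.py; python3 -c "
from h import *
go(rk(0,-.042,.0955),-.15)"
```

```text
clock: 24.87
tcp_pos: [0.5404, 0.0129, 0.0997]
tool_rot: [0.759, 0.651, -0.002, -0.001]
wrist_force: [0.5, 0.3, -0.2]
width: 0.0561
grip_force: 32.8
clock: 25.2
tcp_pos: [0.5405, 0.0034, 0.0997]
tool_rot: [0.758, 0.652, 0.0, 0.001]
wrist_force: [-0.5, 0.9, -0.7]
width: 0.0556
grip_force: 32.9
clock: 25.37
tcp_pos: [0.5399, 0.0022, 0.099]
tool_rot: [0.758, 0.652, 0.0, 0.001]
wrist_force: [0.3, 0.1, -1.3]
width: 0.0557
grip_force: 32.8
clock: 25.53
tcp_pos: [0.5393, 0.0004, 0.0985]
tool_rot: [0.758, 0.652, 0.0, 0.0]
wrist_force: [-0.7, 0.7, -0.5]
width: 0.0559
grip_force: 32.8
[-0.0006 -0.0001  0.003 ] turn -0.0 q6 0.02 tcp [5.393e-01 4.000e-04 9.850e-02] yaw -0.15 t 25.53
```

In the tool's units: -0.002 m is -0.4, 0.001 m is 0.2.

```bash
echo '[[[-0.4, 0, 0.2, 0, 0.045], [-0.4, 0, 0.2, 0, 0.045]]]' | python3 nudge.py;echo '[[[-0.4, 0, 0, 0, 0.045], [-0.4, 0, 0, 0, 0.045]]]' | python3 nudge.py;echo '[[[-0.2, 0, 0, 0, 0.045], [-0.2, 0, 0, 0, 0.045]]]' | python3 nudge.py
```

```text
clock: 25.7
tcp_pos: [0.5389, -0.0015, 0.0971]
tool_rot: [0.758, 0.652, -0.0, -0.0]
wrist_force: [0.5, -0.4, -0.4]
width: 0.0554
grip_force: 32.8
clock: 25.87
tcp_pos: [0.5389, -0.0028, 0.0972]
tool_rot: [0.758, 0.652, 0.001, -0.0]
wrist_force: [1.0, 2.7, -1.3]
width: 0.0558
grip_force: 32.6
clock: 26.03
tcp_pos: [0.5389, -0.0029, 0.0973]
tool_rot: [0.758, 0.652, 0.001, -0.001]
wrist_force: [1.9, 5.9, -1.6]
width: 0.0557
grip_force: 32.3
```

Contact reached. I'll lower it to the floor and release.

In the tool's units: 0.003 m is 0.6, 0.002 m is 0.4.

```bash
echo '[[[0.4, 0, 0.2, 0, 0.045], [0.4, 0, 0.6, 0, 0.045], [0.4, 0, 0.6, 0, 0.045]]]' | python3 nudge.py;echo '[[[0, 0, 0, 0, 0.085], [0, 0, 0, 0, 0.085], [0, 0, 0, 0, 0.085], [0, 0, -6, 0, 0.085], [0, 0, -14, 0, 0.085], [0, 0, -20, 0, 0.085], [0, 0, -20, 0, 0.085]]]' | python3 nudge.py;python3 -c "
from h import *
go((.510,-.395,.2),.277);s=grab('scene');cv2.imwrite('pics/s9.png',s)"
```

```text
clock: 26.28
tcp_pos: [0.5391, -0.0024, 0.095]
tool_rot: [0.758, 0.652, 0.0, 0.0]
wrist_force: [-0.7, 1.4, 4.6]
width: 0.0561
grip_force: 33.3
clock: 26.87
tcp_pos: [0.543, -0.0032, 0.2006]
tool_rot: [0.758, 0.652, 0.004, 0.005]
wrist_force: [0.9, -0.1, 0.1]
width: 0.0851
grip_force: 0.0
[-0.3923  0.026   0.0011] turn -0.427 q6 0.02 tcp [ 0.543  -0.0032  0.2006] yaw -0.15 t 26.87
```

In the tool's units: -0.392 m is -78.4, 0.026 m is 5.2, -0.427 rad is -4.27.

```bash
echo '[[[-78.4, 5.2, 0, -4.27, 0.085], [-78.4, 5.2, 0, -4.27, 0.085], [-78.4, 5.2, 0, -4.27, 0.085], [-78.4, 5.2, 0, -4.27, 0.085], [-78.4, 5.2, 0, -4.27, 0.085], [-78.4, 5.2, 0, -4.27, 0.085], [-78.4, 5.2, 0, -4.27, 0.085], [-78.4, 5.2, 0, -4.27, 0.085]]]' | python3 nudge.py; echo '[[[-13.4, -4.8, 0, 0, 0.085], [-13.4, -4.8, 0, 0, 0.085], [-13.4, -4.8, 0, 0, 0.085], [-13.4, -4.8, 0, 0, 0.085]]]' | python3 nudge.py; python3 -c "
from h import *
go((.510,-.395,.082),.277)"
```

```text
clock: 27.58
tcp_pos: [0.5105, -0.3246, 0.1926]
tool_rot: [0.603, 0.798, -0.0, -0.001]
wrist_force: [1.2, 0.3, 0.2]
width: 0.085
grip_force: 0.0
clock: 27.92
tcp_pos: [0.5059, -0.3954, 0.1919]
tool_rot: [0.604, 0.797, 0.0, -0.002]
wrist_force: [-0.7, 0.5, 0.4]
width: 0.0849
grip_force: 0.0
[-0.0011  0.0043  0.1099] turn -0.003 q6 -1.05 tcp [ 0.5059 -0.3954  0.1919] yaw 0.274 t 27.92
```

```bash
echo '[[[-0.2, 0.8, 6, 0, 0.085], [-0.2, 0.8, 12, 0, 0.085], [-0.2, 0.8, 18, 0, 0.085], [-0.2, 0.8, 21.6, 0, 0.085], [-0.2, 0.8, 21.6, 0, 0.085], [-0.2, 0.8, 21.6, 0, 0.085]]]' | python3 nudge.py; echo '[[[0, 0, 0, 0, 0.045], [0, 0, 0, 0, 0.045], [0, 0, 0, 0, 0.045], [0, 0, 0, 0, 0.045], [0, 0, 0, 0, 0.045], [0, 0, 0, 0, 0.045]]]' | python3 nudge.py;echo '[[[0, 0, -6, 0, 0.045], [0, 0, -14, 0, 0.045], [0, 0, -22, 0, 0.045], [0, 0, -29, 0, 0.045], [0, 0, -29, 0, 0.045]]]' | python3 nudge.py;python3 -c "
from h import *
go(rk(0,-.010,.23),-.15)"
```

```text
clock: 28.42
tcp_pos: [0.5107, -0.3918, 0.085]
tool_rot: [0.602, 0.798, 0.0, -0.002]
wrist_force: [0.9, -0.8, 0.1]
width: 0.0849
grip_force: 0.0
clock: 28.92
tcp_pos: [0.5121, -0.3948, 0.0885]
tool_rot: [0.603, 0.798, -0.0, 0.002]
wrist_force: [-1.6, -0.3, 6.1]
width: 0.0558
grip_force: 31.7
clock: 29.33
tcp_pos: [0.5144, -0.3968, 0.2406]
tool_rot: [0.603, 0.798, -0.001, 0.008]
wrist_force: [0.1, -0.5, -0.3]
width: 0.0557
grip_force: 32.6
[0.4041 0.1452 0.0061] turn 0.427 q6 -1.04 tcp [ 0.5144 -0.3968  0.2406] yaw 0.277 t 29.33
```

In the tool's units: 0.404 m is 80.8, 0.145 m is 29, 0.427 rad is 4.27.

```bash
echo '[[[80.8, 29, 0, 4.27, 0.045], [80.8, 29, 0, 4.27, 0.045], [80.8, 29, 0, 4.27, 0.045], [80.8, 29, 0, 4.27, 0.045], [80.8, 29, 0, 4.27, 0.045], [80.8, 29, 0, 4.27, 0.045], [80.8, 29, 0, 4.27, 0.045], [80.8, 29, 0, 4.27, 0.045]]]' | python3 nudge.py;python3 -c "
from h import *
go(rk(0,-.011,.23),-.15)"
```

```text
clock: 30.0
tcp_pos: [0.5333, -0.0597, 0.2311]
tool_rot: [0.758, 0.652, 0.0, 0.0]
wrist_force: [-0.4, 0.6, -0.9]
width: 0.0558
grip_force: 32.6
[ 0.0907 -0.0033  0.0012] turn -0.001 q6 -0.09 tcp [ 0.5333 -0.0597  0.2311] yaw -0.151 t 30.0
```

```bash
echo '[[[18, -0.6, 0, 0, 0.045], [18, -0.6, 0, 0, 0.045], [18, -0.6, 0, 0, 0.045], [18, -0.6, 0, 0, 0.045], [18, -0.6, 0, 0, 0.045]]]' | python3 nudge.py;python3 -c "
from h import *
go(rk(0,-.011,.23),-.15)"
```

```text
clock: 30.42
tcp_pos: [0.5441, 0.0276, 0.231]
tool_rot: [0.758, 0.653, -0.001, 0.0]
wrist_force: [-1.1, 0.3, -1.5]
width: 0.056
grip_force: 32.6
[ 0.0028 -0.0008  0.001 ] turn 0.001 q6 0.07 tcp [0.5441 0.0276 0.231 ] yaw -0.149 t 30.42
```

```bash
echo '[[[0.2, -0.08, 6, 0, 0.045], [0.2, -0.08, 6, 0, 0.045], [0.2, -0.08, 6, 0, 0.045]]]' | python3 nudge.py;python3 -c "
from h import *
go(rk(0,-.011,.101),-.15);b=grab('scene');crop(b,270,130,370,240,5,'pics/v10.png')"
```

```text
clock: 30.67
tcp_pos: [0.5427, 0.0272, 0.2]
tool_rot: [0.759, 0.651, -0.002, -0.001]
wrist_force: [-0.8, 0.0, -0.2]
width: 0.056
grip_force: 32.4
[0.0036 0.0009 0.099 ] turn -0.002 q6 0.08 tcp [0.5427 0.0272 0.2   ] yaw -0.152 t 30.67
```

View pics/v10.png

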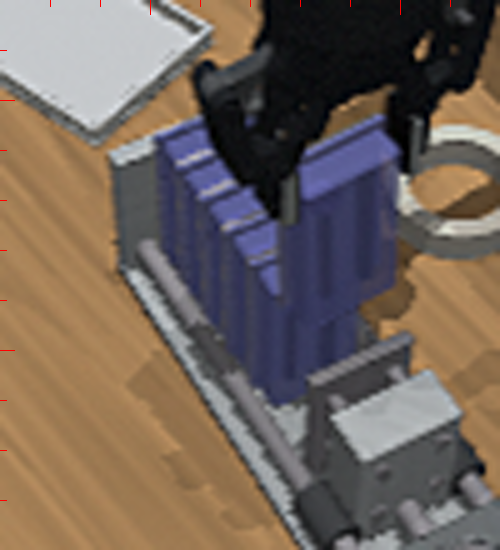

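In the tool's units: 0.02 m is 4, 0.0025 m is 0.5.

```bash
echo '[[[0.5, 0.1, 0, 0, 0.045], [0.5, 0.1, 4, 0, 0.045], [0.5, 0.1, 4, 0, 0.045]]]' | python3 nudge.py;python3 -c "
from h import *
go(rk(0,-.011,.101),-.15)"
```

```text
clock: 30.97
tcp_pos: [0.5441, 0.0307, 0.1801]
tool_rot: [0.758, 0.652, -0.001, -0.001]
wrist_force: [-1.7, -0.0, -2.0]
width: 0.0559
grip_force: 32.4
[-0.0002 -0.0001  0.0791] turn -0.001 q6 0.08 tcp [0.5441 0.0307 0.1801] yaw -0.151 t 30.97
```

In the tool's units: 0.079 m is 15.8, 0.076 m is 15.2.

```bash
echo '[[[0, 0, 4, 0, 0.045], [0, 0, 8, 0, 0.045], [0, 0, 12, 0, 0.045], [0, 0, 15.2, 0, 0.045], [0, 0, 15.8, 0, 0.045], [0, 0, 15.8, 0, 0.045]]]' | python3 nudge.py;echo '[[[0, 0, 0.6, 0, 0.045], [-0.6, 0, 0.6, 0, 0.045], [-1.2, 0, 0.6, 0, 0.045], [-1.2, 0, 0.6, 0, 0.045]]]' | python3 nudge.py;echo '[[[-0.4, 0, 0, 0, 0.045], [-0.4, 0, 0, 0, 0.045]]]' | python3 nudge.py
```

```text
clock: 31.47
tcp_pos: [0.545, 0.031, 0.1023]
tool_rot: [0.758, 0.652, -0.0, -0.0]
wrist_force: [-1.2, -0.5, -1.2]
width: 0.0564
grip_force: 32.4
clock: 31.8
tcp_pos: [0.5445, 0.0248, 0.1002]
tool_rot: [0.758, 0.652, 0.0, 0.0]
wrist_force: [0.4, 0.3, -1.0]
width: 0.056
grip_force: 32.4
clock: 31.97
tcp_pos: [0.5443, 0.0241, 0.1]
tool_rot: [0.759, 0.651, 0.001, -0.0]
wrist_force: [0.6, 4.7, 2.3]
width: 0.0554
grip_force: 32.4
```

```bash
echo '[[[0.3, 0, 0.2, 0, 0.045], [0.3, 0, 0.8, 0, 0.045], [0.3, 0, 0.8, 0, 0.045]]]' | python3 nudge.py;python3 -c "
from h import *
s=manip.read_state();print(s['tcp_pos'],s['wrist_force'])"
```

```text
clock: 32.22
tcp_pos: [0.5439, 0.0248, 0.0958]
tool_rot: [0.758, 0.652, -0.0, 0.0]
wrist_force: [-1.5, 1.3, 5.2]
width: 0.0557
grip_force: 30.6
[0.54387821 0.02475801 0.09584794] [-1.4765034   1.30000463  5.18051354]
```

In the tool's units: -0.1 m is -20, -0.07 m is -14.

```bash
echo '[[[0, 0, 0, 0, 0.085], [0, 0, 0, 0, 0.085], [0, 0, 0, 0, 0.085], [0, 0, -6, 0, 0.085], [0, 0, -14, 0, 0.085], [0, 0, -20, 0, 0.085], [0, 0, -20, 0, 0.085]]]' | python3 nudge.py;python3 - <<'E'
from h import *
go((.536,.218,.2),-.15)
b=grab('scene');cv2.imwrite('pics/s11.png',b);a=cv2.imread('pics/s5.png')
# jar cap: bright low-saturation blob
for n,i in(("s5",a),("now",b)):
    h=cv2.cvtColor(i,cv2.COLOR_BGR2HSV);m=((h[...,1]<30)&(h[...,2]>170)).astype(np.uint8)
    m[:, :365]=0;m[:200]=0;m[320:]=0;m[:,480:]=0
    _,_,st,c=cv2.connectedComponentsWithStats(m);print(n,[(tuple(np.round(c[k],1)),st[k,4],w("scene",*c[k],.08).round(3)) for k in range(1,len(st)) if st[k,4]>60])
E
```

```text
clock: 32.8
tcp_pos: [0.5482, 0.0241, 0.2016]
tool_rot: [0.758, 0.652, 0.004, 0.005]
wrist_force: [1.5, 0.6, 0.3]
width: 0.0849
grip_force: 0.0
[ 0.1898 -0.0411  0.0011] turn -0.0 q6 0.07 tcp [0.5482 0.0241 0.2016] yaw -0.15 t 32.8
s5 [((np.float64(448.4), np.float64(246.3)), np.int32(408), array([0.423, 0.293, 0.08 ]))]
now [((np.float64(448.4), np.float64(246.3)), np.int32(408), array([0.423, 0.293, 0.08 ]))]
```

Jar unmoved and clear. Back to the handle.

In the tool's units: 0.19 m is 38, -0.041 m is -8.2.

```bash
echo '[[[38, -8.2, 0, 0, 0.05], [38, -8.2, 0, 0, 0.05], [38, -8.2, 0, 0, 0.05], [38, -8.2, 0, 0, 0.05], [38, -8.2, 0, 0, 0.05], [38, -8.2, 0, 0, 0.05], [38, -8.2, 0, 0, 0.05]]]' | python3 nudge.py;python3 -c "
from h import *
go((.536,.218,.112),-.15);a=grab('top');b=grab('scene');crop(a,215,160,315,260,4,'pics/1.png');crop(b,300,170,400,270,4,'pics/2.png')
cv2.imwrite('pics/v12.png',np.hstack([cv2.imread('pics/1.png'),cv2.imread('pics/2.png')]))
print(p('scene',[(.536,.218,.142)]))
print(b[int(p('scene',[(.536,.218,.142)])[0,1])-1:][:3,int(p('scene',[(.536,.218,.142)])[0,0])-4:][:,:9].max(2))"
```

```text
clock: 33.43
tcp_pos: [0.5309, 0.2197, 0.1935]
tool_rot: [0.757, 0.653, -0.002, -0.0]
wrist_force: [0.6, 0.4, -0.3]
width: 0.0502
grip_force: 0.0
[-0.0008  0.0055  0.0815] turn 0.003 q6 0.42 tcp [0.5309 0.2197 0.1935] yaw -0.147 t 33.43
[[394.55140177 236.86268016]]
[[103  70  56 123 143 101  45  83 104]
 [ 91  31 117 137 130 136  98  46  84]
 [ 70   4 119 139 134 137 101  46  81]]
```

```bash
echo '[[[-0.2, 1, 0, 0, 0.05], [-0.2, 1, 6, 0, 0.05], [-0.2, 1, 12, 0, 0.05], [-0.2, 1, 16, 0, 0.05], [-0.2, 1, 16, 0, 0.01], [-0.2, 1, 16, 0, 0.01], [-0.2, 1, 16, 0, 0.01], [-0.2, 1, 16, 0, 0.01]]]' | python3 nudge.py 40;echo '[[[0, 0, 0, 0, 0.01], [0, 0, 0, 0, 0.01]]]' | python3 nudge.py
```

```text
clock: 34.2
tcp_pos: [0.5373, 0.2165, 0.1163]
tool_rot: [0.758, 0.652, 0.0, 0.0]
wrist_force: [-0.9, -0.6, -3.1]
width: 0.0146
grip_force: 39.0
clock: 34.37
tcp_pos: [0.5373, 0.2167, 0.1162]
tool_rot: [0.758, 0.652, 0.001, 0.001]
wrist_force: [-0.7, -1.0, -1.0]
width: 0.0145
grip_force: 39.3
```

```bash
echo '[[[1.9, 4.28, 0, 0, 0.01], [2.02, 8.96, 0, 0, 0.01], [0.36, 13.34, 0, 0, 0.01], [-2.86, 16.74, 0, 0, 0.01], [-7.14, 18.64, 0, 0, 0.01], [-11.82, 18.76, 0, 0, 0.01], [-16.2, 17.1, 0, 0, 0.01], [-19.6, 13.88, 0, 0, 0.01]]]' | python3 nudge.py;echo '[[[-1.9, -4.28, 0, 0, 0.01], [-2.02, -8.96, 0, 0, 0.01], [-0.36, -13.34, 0, 0, 0.01], [2.74, -16.64, 0, 0, 0.01], [2.74, -16.64, 0, 0, 0.01], [2.74, -16.64, 0, 0, 0.01]]]' | python3 nudge.py
python3 - <<'E'
from h import *
s=manip.read_state();d=s['tcp_pos'][:2]-[.564,.165];print(np.hypot(*d),np.degrees(np.arctan2(d[1],d[0]))+8.6)
E
```

```text
clock: 35.03
tcp_pos: [0.5925, 0.1102, 0.1161]
tool_rot: [0.759, 0.651, 0.002, -0.0]
wrist_force: [-0.1, 7.9, -3.3]
width: 0.0145
grip_force: 39.3
clock: 35.53
tcp_pos: [0.5105, 0.1367, 0.1162]
tool_rot: [0.758, 0.653, 0.001, 0.0]
wrist_force: [-0.8, 0.7, -0.7]
width: 0.0147
grip_force: 40.0
0.060566870220078096 -143.54227338582908
```

```bash
echo '[[[0, 0, 0, 0, 0.05], [0, 0, 0, 0, 0.05], [0, 0, -8, 0, 0.05], [0, 0, -16, 0, 0.05], [0, 0, -16, 0, 0.05]]]' | python3 nudge.py; python3 -c "
from h import *
go((.471,.116,.19),-1.084)"
```

```text
clock: 35.95
tcp_pos: [0.5162, 0.1358, 0.2029]
tool_rot: [0.758, 0.652, 0.006, 0.004]
wrist_force: [0.8, 0.5, 0.5]
width: 0.05
grip_force: 0.0
[-0.0264 -0.0419  0.0122] turn 0.933 q6 0.28 tcp [0.5162 0.1358 0.2029] yaw -0.151 t 35.95
```

```bash
echo '[[[-5.2, -8.4, 0, 9.33, 0.02], [-5.2, -8.4, 0, 9.33, 0], [-5.2, -8.4, 0, 9.33, 0], [-5.2, -8.4, 0, 9.33, 0], [-5.2, -8.4, 0, 9.33, 0], [-5.2, -8.4, 0, 9.33, 0], [-5.2, -8.4, 0, 9.33, 0], [-5.2, -8.4, 0, 9.33, 0]]]' | python3 nudge.py
python3 - <<'E'
from fit import *
go((.471,.116,.117),-1.084)
# visual check of upright handle, plate gap saved for later
b=grab('scene');cv2.imwrite('pics/s13.png',b)
print(p('scene',[(.511,.137,.142),(.511,.137,.08),(.564,.165,.07)]))
E
```

```text
clock: 36.62
tcp_pos: [0.4661, 0.1157, 0.1956]
tool_rot: [0.971, 0.238, 0.001, 0.0]
wrist_force: [0.5, -1.0, -0.2]
width: 0.0002
grip_force: 0.0
[0.0044 0.0019 0.0786] turn -0.005 q6 1.19 tcp [0.4661 0.1157 0.1956] yaw -1.089 t 36.62
[[377.92204542 206.52996089]
 [374.92878419 220.63409016]
 [365.78593947 242.50426428]]
```

In the tool's units: 0.077 m is 15.4, 0.002 m is 0.4.

```bash
echo '[[[0.8, 0.4, 6, 0, 0], [0.8, 0.4, 12, 0, 0], [0.8, 0.4, 15.4, 0, 0], [0.8, 0.4, 15.4, 0, 0], [4, 0.4, 15.4, 0, 0], [6, 0.4, 15.4, 0, 0], [7.2, 0.4, 15.4, 0, 0], [8.4, 0.4, 15.4, 0, 0]]]' | python3 nudge.py;echo '[[[1.4, 0, 0, 0, 0], [2.8, 0, 0, 0, 0], [4.2, 0, 0, 0, 0], [5.6, 0, 0, 0, 0], [6.4, 0, 0, 0, 0], [6.4, 0, 0, 0, 0]]]' | python3 nudge.py
python3 - <<'E'
from h import *
go((.53,.147,.085),-1.084)
E
```

```text
clock: 37.33
tcp_pos: [0.5041, 0.1341, 0.1193]
tool_rot: [0.97, 0.242, 0.0, 0.0]
wrist_force: [-1.3, -1.0, 2.7]
width: -0.0002
grip_force: 1.1
clock: 37.83
tcp_pos: [0.5328, 0.1498, 0.1183]
tool_rot: [0.97, 0.241, 0.001, -0.0]
wrist_force: [0.2, 0.0, -0.8]
width: -0.0002
grip_force: 0.0
[-0.0038  0.0012  0.0333] turn 0.001 q6 1.23 tcp [0.5328 0.1498 0.1183] yaw -1.083 t 37.83
```

In the tool's units: -0.035 m is -7, 0.018 m is 3.6.

```bash
echo '[[[0, 0, -7, 0, 0], [0, 0, -7, 0, 0], [3.2, 0.2, -7, 0, 0], [3.2, 0.2, -4, 0, 0], [3.2, 0.2, 0, 0, 0], [3.2, 0.2, 2, 0, 0], [3.2, 0.2, 3.6, 0, 0], [3.2, 0.2, 4.8, 0, 0]]]' | python3 nudge.py;echo '[[[0, 0, 0.6, 0, 0], [0, 0, 1, 0, 0], [0, 0, 1, 0, 0]]]' | python3 nudge.py
```

```text
clock: 38.5
tcp_pos: [0.5462, 0.1559, 0.0938]
tool_rot: [0.97, 0.241, 0.0, -0.0]
wrist_force: [1.3, 0.4, 2.3]
width: 0.0002
grip_force: 0.8
clock: 38.75
tcp_pos: [0.546, 0.1558, 0.0893]
tool_rot: [0.97, 0.241, 0.0, 0.0]
wrist_force: [-0.1, 0.2, 0.1]
width: -0.0002
grip_force: 0.0
```

```bash
echo '[[[0, 0, 0.4, 0, 0], [0, 0, 0.4, 0, 0]]]' | python3 nudge.py;echo '[[[0, 0, 0.4, 0, 0], [0, 0, 0.4, 0, 0]]]' | python3 nudge.py
```

```text
clock: 38.92
tcp_pos: [0.5462, 0.1559, 0.0878]
tool_rot: [0.97, 0.241, 0.0, 0.0]
wrist_force: [-0.1, 0.5, 2.3]
width: -0.0001
grip_force: 1.2
clock: 39.08
tcp_pos: [0.5465, 0.1558, 0.0871]
tool_rot: [0.97, 0.241, 0.001, 0.0]
wrist_force: [-2.0, -0.2, 11.3]
width: 0.0001
grip_force: 5.4
```

In the tool's units: -0.17 m is -34, -0.15 m is -30.

```bash
echo '[[[0, 0, -6, 0, 0], [0, 0, -14, 0, 0], [-6, 2, -20, 0, 0], [-14, 4, -24, 0, 0], [-22, 6, -24, 0, 0], [-30, 8, -24, 0, 0], [-34, 8, -24, 0, 0], [-34, 8, -24, 0, 0]]]' | python3 nudge.py
python3 - <<'E'
from h import *
b=grab('scene');a=grab('top');cv2.imwrite('pics/s14.png',b);cv2.imwrite('pics/t14.png',a)
crop(b,285,135,405,275,4,'pics/2.png');crop(a,235,160,375,260,3,'pics/1.png')
A=cv2.imread('pics/1.png');B=cv2.imread('pics/2.png')
jar=cv2.resize(b[200:300,405:500],None,fx=2,fy=2)
o=np.zeros((560,800,3),np.uint8);o[:,:480]=B[:560];A=cv2.resize(A,(320,229));o[:229,480:]=A;o[240:440,480:670]=jar
cv2.imwrite('pics/v14.png',o)
E
```

```text
clock: 39.75
tcp_pos: [0.4089, 0.0391, 0.2051]
tool_rot: [0.971, 0.24, -0.002, 0.0]
wrist_force: [0.8, 0.0, -0.1]
width: 0.0001
grip_force: 0.0
```

View pics/v14.png

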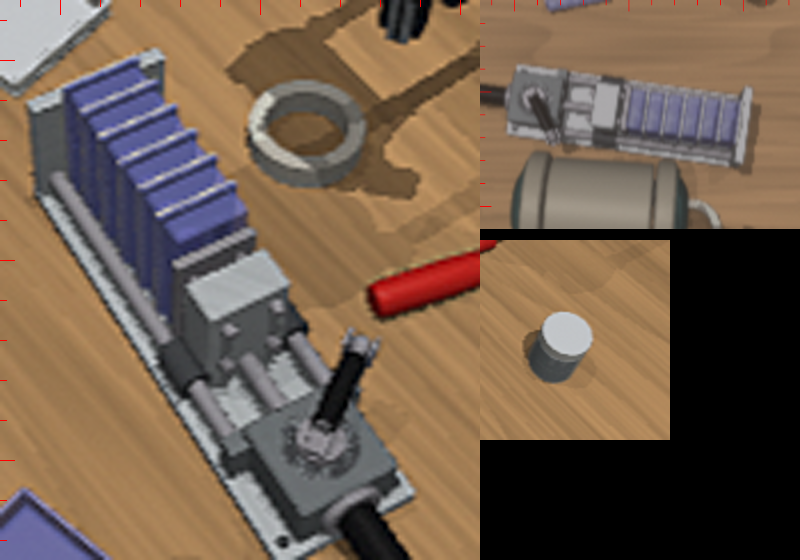

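```bash
python3 -c "
from plant import manip
print(manip.close_job())"
```

```text
the job is handed in; nothing more can be done
None
```

I handed the job in at about 40 s on the robot's clock: the jar was set well clear, all three supply packs now stand in the closed-up row, the handle is folded flat, and the follower is wound in to about 6 mm of plate travel — a figure worked out from the crank angle, not measured.

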